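Load the bench hearth and set its wing stay

TASK

Get the cold hearth ready for the next heat: first lift the stay off its pin and swing the wing wide open, dropping the stay's hole nearest the wing fully over the pin. With the wing held open like that, lay every chisel blank that is there in a cradle place of its own, flat down in the notches, shank centred on the rails, and point towards the back wall; then lift the stay again and bring the wing back to half open, with the middle hole fully down over the pin. Leave the hammer, tin and brush where they are.

Things in the scene. Friction and masses are not known exactly. Their poses are not given: they have to be found in the camera images.
- hearth: Small bench-top gas hearth, fixed: flat steel plate 6 mm thick (front edge 55 mm from the origin along -x, left edge 135 mm along +y); firebrick wall up to 90 mm above the bench at the back (inner face 95 mm along +x), front and left open, two notched rails; on the right a hinged sheet-steel wing with its stay. Origin on the bench under the middle of the rails; +x to the back wall, +y to the left.
- pin_top (a point): Top of the fixed upright pin that the stay's holes drop over, at the right of the hearth. The pin is 10 mm thick, round-ended, on a round post 28 mm across whose top is 50 mm above the bench; the pin's top is 68 mm above the bench, 12 mm above the upper face of the seated bar.
- wing_hinge (a point): Point on the wing's upright hinge axis, right back corner of the hearth. The wing is a steel sheet 180 mm long, 30 to 141 mm above the bench. Closed, it runs from here to the hearth's front (-x of the hearth); its front edge swings outwards (counter-clockwise from above): about 0.3 rad open with the middle hole on the pin, 0.6 with the near hole. Stays where left; about 1 N swings it.
- stay_pivot (a point): Pivot of the stay on the wing, 150 mm from the hinge axis along the wing and 22 mm outside it, 53 mm above the bench. The stay is a flat steel bar 34 mm wide, 6 mm thick, 0.35 kg, that swings sideways and tilts up here; x runs along the bar to the knob. Let go, it falls until level or lying on something; level, the middle of its thickness is 53 mm above the bench.
- stay (a joint): Upward tilt of the stay bar (rad): 0 = level, which is how it lies when a hole is fully down over the pin; up to 0.7. With the bar lying on top of the pin it reads about 0.1 to 0.2.
- hole_near (a point): Centre of the hole nearest to the wing, 100 mm from the stay's pivot. The three holes are square, 18 x 18 mm, right through the bar. This hole on the pin = wing wide open.
- hole_mid (a point): Centre of the middle hole, 140 mm from the stay's pivot. This hole on the pin = wing half open, the working position.
- hole_far (a point): Centre of the hole farthest from the wing, 180 mm from the stay's pivot. On the pin at the start = wing closed.
- stay_knob (a point): Grip point of the stay's wooden knob: upright round post 22 mm thick, 58 mm tall, with a cap 30 mm wide and 6 mm thick on top, at the bar's free end, 225 mm from the pivot. The point is on its axis, 38 mm above the middle of the bar's thickness (91 mm above the bench when level). x runs along the bar. Best pinched across the bar, so that it can tilt between the fingers.
- slot0 (a point): Cradle place 0 (rightmost, next to the wing): where the centre of a seated blank's square shank lies, 56 mm above the bench. It is a pair of notches 30 mm wide and 16 mm deep in two rails 10 mm thick that run across 38 mm before and behind this point; places are 50 mm apart, notch bottoms 45 mm and rail tops 61 mm above the bench. x points to the back wall.
- blank0_mid (a point): Chisel blank 0, dark steel, about 0.36 kg: a square shank 22 x 22 mm, 100 mm long, with a round tapered point 42 mm long at one end. This is the centre of the square shank; x runs along the blank to the point. Lies on the bench (centre 11 mm up) before or to the left of the hearth; None when this blank is absent (two to four are present).
- blank0_point (a point): Tip of blank 0's point, 92 mm from the shank's centre along its x; None when absent.
- slot1 (a point): Cradle place 1 (second from the right): where the centre of a seated blank's square shank lies, 56 mm above the bench. It is a pair of notches 30 mm wide and 16 mm deep in two rails 10 mm thick that run across 38 mm before and behind this point; places are 50 mm apart, notch bottoms 45 mm and rail tops 61 mm above the bench. x points to the back wall.
- blank1_mid (a point): Chisel blank 1, dark steel, about 0.36 kg: a square shank 22 x 22 mm, 100 mm long, with a round tapered point 42 mm long at one end. This is the centre of the square shank; x runs along the blank to the point. Lies on the bench (centre 11 mm up) before or to the left of the hearth; None when this blank is absent (two to four are present).
- blank1_point (a point): Tip of blank 1's point, 92 mm from the shank's centre along its x; None when absent.
- slot2 (a point): Cradle place 2 (third from the right): where the centre of a seated blank's square shank lies, 56 mm above the bench. It is a pair of notches 30 mm wide and 16 mm deep in two rails 10 mm thick that run across 38 mm before and behind this point; places are 50 mm apart, notch bottoms 45 mm and rail tops 61 mm above the bench. x points to the back wall.
- blank2_mid (a point): Chisel blank 2, dark steel, about 0.36 kg: a square shank 22 x 22 mm, 100 mm long, with a round tapered point 42 mm long at one end. This is the centre of the square shank; x runs along the blank to the point. Lies on the bench (centre 11 mm up) before or to the left of the hearth; None when this blank is absent (two to four are present).
- blank2_point (a point): Tip of blank 2's point, 92 mm from the shank's centre along its x; None when absent.
- slot3 (a point): Cradle place 3 (leftmost): where the centre of a seated blank's square shank lies, 56 mm above the bench. It is a pair of notches 30 mm wide and 16 mm deep in two rails 10 mm thick that run across 38 mm before and behind this point; places are 50 mm apart, notch bottoms 45 mm and rail tops 61 mm above the bench. x points to the back wall.
- blank3_mid (a point): Chisel blank 3, dark steel, about 0.36 kg: a square shank 22 x 22 mm, 100 mm long, with a round tapered point 42 mm long at one end. This is the centre of the square shank; x runs along the blank to the point. Lies on the bench (centre 11 mm up) before or to the left of the hearth; None when this blank is absent (two to four are present).
- blank3_point (a point): Tip of blank 3's point, 92 mm from the shank's centre along its x; None when absent.
- hammer: Forging hammer lying on the bench, about 250 mm long. Origin underneath. Not part of the job.
- tin: Upright tin, 80 mm across, 110 mm tall. Origin at the centre of its underside. Not part of the job.
- brush: Brush lying on the bench, about 200 mm long. Origin underneath. Not part of the job.
There are look-alikes about, which are no part of the job. Leave any purple or red look-alike of the part that bears blank0_mid alone. What is shaped like the part that bears blank1_mid but turquoise is not meant.

How it is judged:
By the outcome, as a careful person would: the job done as asked, in the order asked, and still so for the second after the job is handed in, with the robot touching nothing.
Of blank0, blank1, blank2, blank3 only 2 to 4 are there at a start; the rules pass over those that are not, and their reading is None.
At some moment in a run one of blank0, blank1, blank2, blank3 may be knocked a few centimetres aside while the robot is not near it.
Once in a run the grip may slacken for a moment while it holds something.
It also fails if it takes over 210 s, if anything falls off the work surface, if the arm or the gripper's body presses on something with over 40 N, if the wrist force passes 120 N, or if a joint passes its speed limit or range.

ROBOT

A 6-joint arm with a two-finger parallel gripper is mounted at the origin on the work surface. World frame = base frame: x ahead of the robot, y to its left, z up, the work surface at z = 0. Lengths are in m, angles in degrees, forces in N, time in s.
With the tool pointing down it reaches from about 0.25 to 0.725 m from the base axis. Payload 9.7 kg.
Tool frame: the origin (TCP) lies at the centre of the arm's flange, where the gripper is bolted on; the fingertips stand bot.tips_ahead ahead of it and the grasp point (between the pads) lies 155 mm ahead of it (bot.tips_ahead is the distance from the TCP to the fingertips, in m); z points along the fingers, y is the line along which they close (so a half turn about z gives the same grasp; the last joint's range is limited). The gripper opens to 85 mm and grips with 20 to 120 N. Pads are 22 mm wide; open, the fingers measure 114 mm over their backs; the gripper's body (76 mm by 85 mm) begins 54 mm behind the grasp point. The pads swing forward as they close: fully open they stand 13 mm farther back than shut.
Start: joints at [-67.151, 4.979, 10.078, 95.1, 0, 90], TCP at [0.214, -0.507, 0.405] pointing down, gripper open.
Joint ranges: [-179.16, 179.16], [-48.56, 103.87], [-65.8, 70.77], [-126.05, 130.52], [-82.76, 87.17], [-180, 180]. Speed limits (degrees/s): [127.2, 127.2, 147.25, 180, 180, 180].

INTERFACE

Orientations are given as [roll, pitch, yaw] about the fixed x, y, z axes, in that order (R = Rz(yaw) Ry(pitch) Rx(roll)).
In Python, from workcell import bot gives the robot as it stands.
- The arm moves only by the tool drive_tool, never from a script. Its argument "plan" is a list of rows, each an object of numbers: "dx", "dy", "dz": the shift along the tool's x, y, z in m; "roll": the turn about the tool's z in rad; "hand": the finger opening in m, from 0 to 0.0854. In form: [{"dx": .., "dy": .., "dz": .., "roll": .., "hand": ..}, ...]. A call has 1 to 20 rows; each row is the pose to reach, as a shift and turn from the pose commanded when the call began, along the tool's axes at that moment; what a row does not reach only later rows make up. A row lasts 1/12 s, in which the tool goes at most 41.7 mm and 7.16 degrees, less where a joint would pass 70% of its speed; a pose out of reach is approached as far as the arm can. A call with a gripper value outside its range is refused whole. The fingers move at their own pace and stop on an object; "force" is the grip in N (left out, the last holds). Time passes only in rows, so rows that repeat a pose let the fingers close. It gives the time, the measured TCP pose, the force and the opening at its end, in the units of the state.
- bot.get_obs(): the state, without advancing time (a new reading comes with each control period).
- bot.camera(name): name is "scene" or "top" or "wrist"; returns a dict with "frame" (384x512x3 uint8, red, green, blue), "z_map" (384x512 float32, m along the optical axis (not along the pixel's ray), 0 where there is no reading), "mtx" (3x3 intrinsics, pixels), "k1" (the pictures are not rectified: a ray, as slopes to the right and down, at radius r is drawn at 1 + k1 r^2 times it, then the intrinsics apply), "R" (3x3) and "t" (3): a world point X has camera coordinates R X + t. Camera axes: x right, y down, z forward; pixel columns grow to the right and rows downward; lengths in m; the calibration is good to about 2 mm. A picture is of the moment at which its call begins.
- bot.job_done(): hands the job in, once; it reports no verdict.
The state is a dict: "time": time; "q": joint angles; "qd": joint speeds; "joint_efforts": joint torques, N m; "ee_pos": TCP position; "tcp_rot": TCP orientation; "wrist_force": force on the tool from outside, world axes, zero at the start; "torque": the same for the moment, N m; "opening": finger opening in m.
Only numpy, scipy, OpenCV 4.12 (cv2) and the standard library are available. Lean on these libraries where they do the work, as an engineer would, in place of code of your own. Each camera call takes 0.05 s, during which the arm holds its last target. There are 200 camera calls.

## Working session

There is one attempt and no reset: what is moved stays moved. The work goes in short steps, Python scripts to look and compute and a tool call to move; the robot and the scene stay as the last step left them, time stands still between calls to the robot, and variables do not carry over. Pictures are saved under pics/ and viewed, on a budget of 14 in all, crops included, one or two more only if the job needs it, and the job is handed in when it is done.

Besides the shell and the picture viewer there is one more tool, called after "Request:" by a JSON object that holds its "op" and its "data", one argument or row to a line. drive_tool: Moves the arm, as the interface text tells. Its arguments: {"type":"object","properties":{"plan":{"type":"array","items":{"type":"object","properties":{"dx":{"type":"number"},"dy":{"type":"number"},"dz":{"type":"number"},"roll":{"type":"number"},"hand":{"type":"number"}}}},"force":{"type":"number"}},"required":["plan"]}

```bash
ls; mkdir -p pics; cat > h.py <<'E'
import numpy as np, cv2
from workcell import bot
def cam(n):
    return bot.camera(n)
def save(c,f,crop=None,s=1):
    im=c["frame"][:,:,::-1]
    if crop: im=im[crop[1]:crop[3],crop[0]:crop[2]]
    if s!=1: im=cv2.resize(im,None,fx=s,fy=s,interpolation=cv2.INTER_CUBIC)
    cv2.imwrite("pics/"+f,im)
def rays(c,uv):
    K=c["mtx"]; p=(np.atleast_2d(uv).astype(float)-[K[0,2],K[1,2]])/[K[0,0],K[1,1]]
    q=p.copy()
    for _ in range(20): q=p/(1+c["k1"]*(q**2).sum(1,keepdims=True))
    return np.c_[q,np.ones(len(q))]
def onz(c,uv,z):
    d=rays(c,uv)@c["R"]; o=-c["R"].T@c["t"]
    return o+d*((z-o[2])/d[:,2])[:,None]
def cloud(c):
    H,W=c["z_map"].shape; v,u=np.mgrid[:H,:W]
    r=rays(c,np.c_[u.ravel(),v.ravel()])*c["z_map"].ravel()[:,None]
    return ((r-c["t"])@c["R"]).reshape(H,W,3)
def proj(c,X):
    x=np.atleast_2d(X)@c["R"].T+c["t"]; p=x[:,:2]/x[:,2:]
    p=p*(1+c["k1"]*(p**2).sum(1,keepdims=True)); return p*[c["mtx"][0,0],c["mtx"][1,1]]+[c["mtx"][0,2],c["mtx"][1,2]]
E
python3 - <<'E'
from h import *
o=bot.get_obs(); print(o, bot.tips_ahead)
import pickle
d={n:cam(n) for n in("top","scene")}
pickle.dump(d,open("c0.pkl","wb"))
for n in d:
    save(d[n],n+"0.png",s=1.5); print(n,-d[n]["R"].T@d[n]["t"],d[n]["R"][2],d[n]["k1"],d[n]["mtx"][0,0])
E
```

```text
pics
{'time': 0.0, 'q': array([-6.71496675e+01,  5.00995334e+00,  1.00331693e+01,  9.50993252e+01,
       -8.09293597e-04,  8.99990414e+01]), 'qd': array([ 0.09040225, -0.0056673 , -0.03932923,  0.02899387, -0.05897168,
        0.04373996]), 'joint_efforts': array([ 1.94896602e-03, -5.20393324e+01,  4.64803183e+01,  1.64656638e-02,
        5.09144240e-05, -2.39189353e-05]), 'ee_pos': array([ 0.2135749 , -0.50683189,  0.40398241]), 'tcp_rot': array([-1.79923891e+02,  8.08019534e-04,  2.28512921e+01]), 'wrist_force': array([ 0.09991068,  0.23011687, -0.48348505]), 'torque': array([ 0.06762083,  0.02217951, -0.02619445]), 'opening': 0.08519895583228043} 0.1734
top [0.33573618 0.02630976 1.1494741 ] [ 0.16562055  0.00156689 -0.98618831] -0.045045971784104716 359.25100041752836
scene [ 0.77736773 -0.35723083  0.89457156] [-0.28397407  0.40121598 -0.87085273] -0.06272647968571385 354.2855410907246
```

View pics/top0.png

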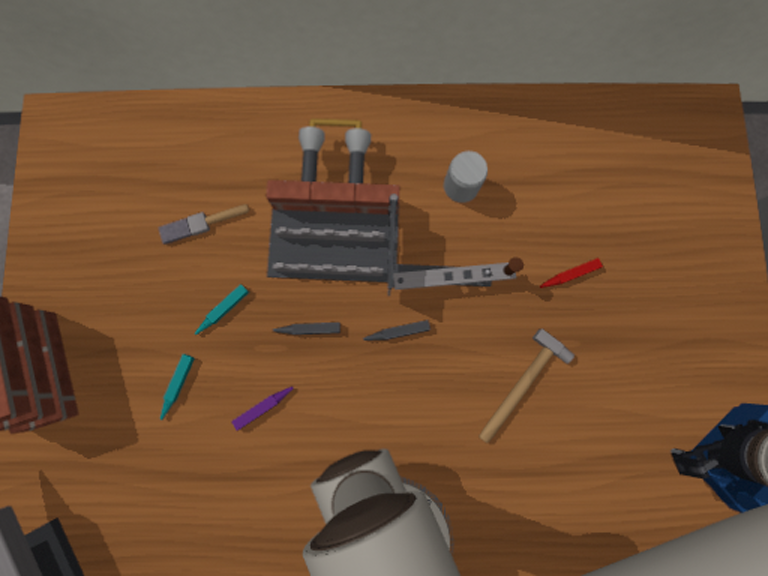

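View pics/scene0.png

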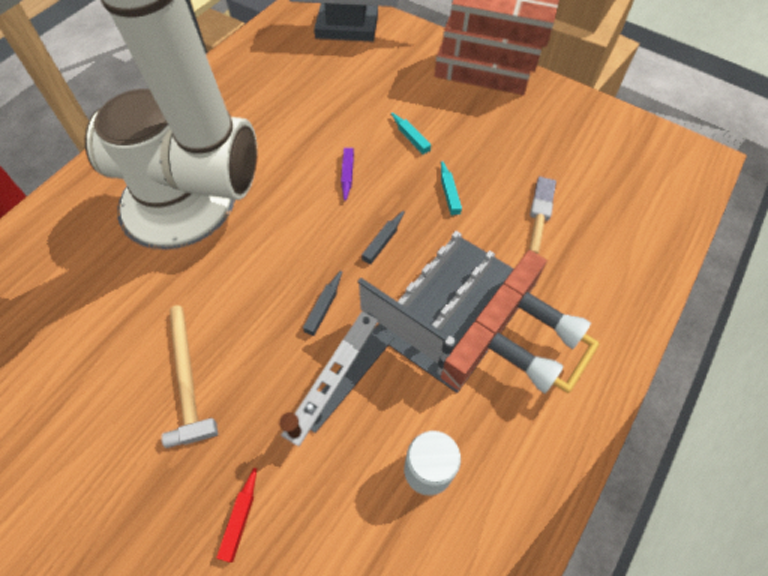

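The top view shows two dark blanks, at about (308,329) and (398,331) in the 1.5x picture. The look-alikes are purple (263,408), turquoise (222,309) and (176,387), and red (571,273). The knob is at (514,266), the pin in the far hole at (488,271), and the rails run across x of about 270–390.

```bash
cat > m0.py <<'E'
from h import *
import pickle
d=pickle.load(open("c0.pkl","rb"))
P={n:cloud(d[n]) for n in d}
def comp(mask,P):
    n,l,s,c=cv2.connectedComponentsWithStats(mask.astype(np.uint8))
    return [l==i for i in range(1,n) if s[i,4]>60]
for n in d:
    p=P[n]; f=d[n]["frame"].astype(int); mx=f.max(2); mn=f.min(2)
    # blanks: above table, low z, dark grey
    m=(p[...,2]>0.008)&(p[...,2]<0.03)&(mx-mn<30)&(p[...,0]>0.1)&(p[...,0]<.75)&(np.abs(p[...,1])<.6)
    for c in comp(m,p):
        q=p[c]; r=cv2.minAreaRect((q[:,:2]*1000).astype(np.float32)); vu=np.argwhere(c).mean(0)
        print(n,"low obj pix",vu[::-1].round(0),"mean",q.mean(0).round(3),"rect",np.round(r[0],1),np.round(r[1],1),round(r[2],1),"col",f[c].mean(0).round(0))
c=d["top"]
for nm,(u,v),z in[("knobtop",(514,265),.118),("pin",(488,271),.068),("holem",(467,274),.056),("holen",(448,276),.056),("pivot",(400,280),.056)]:
    print(nm,onz(c,[u/1.5,v/1.5],z).round(3),P["top"][int(v/1.5),int(u/1.5)].round(3))
c=d["scene"]
for nm,(u,v),z in[("knobtop",(290,422),.118),("pin",(311,407),.068),("holem",(323,386),.056),("holen",(336,366),.056),("pivot",(366,321),.056)]:
    print(nm,onz(c,[u/1.5,v/1.5],z).round(3),P["scene"][int(v/1.5),int(u/1.5)].round(3))
E
python3 m0.py
python3 - <<'E'
from h import *
import pickle
d=pickle.load(open("c0.pkl","rb"))
save(d["top"],"cr1.png",(160,110,370,250),3.8)
E
```

```text
top low obj pix [122. 152.] mean [0.654 0.438 0.018] rect [655.6 439.6] [ 42.1 105.4] 16.7 col [103.  98. 102.]
top low obj pix [214. 159.] mean [0.627 0.136 0.017] rect [621.7 142.7] [193.5  15.1] 86.7 col [59. 57. 58.]
top low obj pix [223. 182.] mean [0.549 0.108 0.017] rect [546.1 123.2] [230.   10.8] 86.5 col [59. 57. 58.]
top low obj pix [206. 219.] mean [0.431 0.16  0.021] rect [431.6 169.1] [ 21.5 140.2] 1.0 col [66. 66. 67.]
top low obj pix [266. 221.] mean [ 0.423 -0.028  0.021] rect [422.  -20.3] [ 21.1 139. ] 11.2 col [66. 65. 67.]
top low obj pix [369. 230.] mean [ 0.388 -0.348  0.024] rect [ 387.7 -350.8] [87.5 25.7] 51.6 col [114. 109. 109.]
scene low obj pix [362. 131.] mean [0.658 0.434 0.018] rect [655.5 438.3] [ 40.9 107.8] 19.1 col [172. 169. 175.]
scene low obj pix [140. 146.] mean [ 0.108 -0.001  0.011] rect [109.7   2. ] [ 19.1 114.2] 0.3 col [198. 198. 185.]
scene low obj pix [254. 159.] mean [0.435 0.152 0.02 ] rect [433.6 166.5] [ 21.  140.1] 1.1 col [93. 96. 98.]
scene low obj pix [289. 181.] mean [0.563 0.145 0.018] rect [567.4 142.6] [184.   12.9] 86.7 co
[... 544 characters left out ...]
188.2] [18.  81.9] 4.0 col [ 96. 100. 102.]
scene low obj pix [127. 288.] mean [ 0.393 -0.351  0.024] rect [ 389.1 -353. ] [88.5 26.3] 51.8 col [183. 181. 180.]
knobtop [[ 0.541 -0.251  0.118]] [ 0.543 -0.249  0.117]
pin [[ 0.539 -0.21   0.068]] [ 0.541 -0.209  0.069]
holem [[ 0.535 -0.169  0.056]] [ 0.547 -0.177  0.003]
holen [[ 0.532 -0.129  0.056]] [ 0.54  -0.134  0.009]
pivot [[ 0.525 -0.03   0.056]] [ 0.526 -0.028  0.062]
knobtop [[ 0.547 -0.254  0.118]] [ 0.546 -0.254  0.117]
pin [[ 0.545 -0.21   0.068]] [ 0.542 -0.209  0.064]
holem [[ 0.536 -0.168  0.056]] [ 0.518 -0.155 -0.002]
holen [[ 0.533 -0.128  0.056]] [ 0.517 -0.112  0.   ]
pivot [[ 0.526 -0.03   0.056]] [ 0.527 -0.032  0.059]
```

View pics/cr1.png

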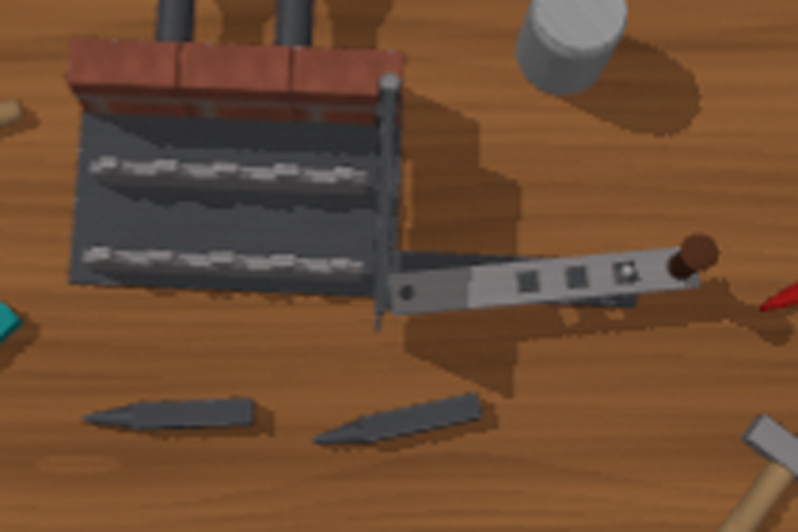

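```bash
cat > m1.py <<'E'
from m0 import *
def fit(q):
    c=q.mean(0); _,_,v=np.linalg.svd(q-c); return c,v[0]
for n in d:
    p=P[n]; f=d[n]["frame"].astype(int)
    reg=(p[...,0]>.5)&(p[...,0]<.66)&(p[...,1]>0.02)&(p[...,1]<.26)
    q=p[reg&(p[...,2]>.054)&(p[...,2]<.066)]
    for a,b in((.5,.59),(.59,.66)):
        r=q[(q[:,0]>a)&(q[:,0]<b)]; r=r[(r[:,0]>np.median(r[:,0]-.057*r[:,1])+.057*r[:,1]-.012)&(r[:,0]<np.median(r[:,0]-.057*r[:,1])+.057*r[:,1]+.012)]
        c,v=fit(r[:,:2]); print(n,"rail",len(r),c.round(4),"ang",np.degrees(np.arctan(v[1]/v[0])).round(2),"y",r[:,1].min().round(3),r[:,1].max().round(3),"x@y=.11",(c[0]+(.11-c[1])*v[0]/v[1]).round(4))
    w=p[(p[...,0]>.5)&(p[...,0]<.7)&(np.abs(p[...,1]+.02)<.05)&(p[...,2]>.125)&(p[...,2]<.15)]
    if len(w)>5: c,v=fit(w[:,:2]); print(n,"wing",len(w),c.round(4),np.degrees(np.arctan(v[1]/v[0])).round(2),"x",w[:,0].min().round(3),w[:,0].max().round(3), np.std((w[:,:2]-c)@[-v[1],v[0]]).round(4))
    k=p[(p[...,0]>.5)&(p[...,0]<.58)&(p[...,1]<-.2)&(p[...,1]>-.3)&(p[...,2]>.112)&(p[...,2]<.125)]
    r=cv2.minEnclosingCircle((k[:,:2]*1000).astype(np.float32)); print(n,"knob",len(k),r,k.mean(0).round(4))
    b=p[(p[...,0]>.5)&(p[...,0]<.58)&(p[...,1]<-.03)&(p[...,1]>-.23)&(p[...,2]>.05)&(p[...,2]<.062)]
    c,v=fit(b[:,:2]); print(n,"bar",len(b),c.round(4),np.degrees(np.arctan(v[1]/v[0])).round(2))
    bw=p[(p[...,0]>.66)&(p[...,0]<.75)&(p[...,1]<.2)&(p[...,1]>.0)&(p[...,2]>.07)&(p[...,2]<.1)]
    c,v=fit(bw[:,:2]); print(n,"brick",len(bw),c.round(4),np.degrees(np.arctan(v[1]/v[0])).round(2),bw.min(0).round(3),bw.max(0).round(3))
E
python3 m1.py | grep -v low
```

```text
knobtop [[ 0.541 -0.251  0.118]] [ 0.543 -0.249  0.117]
pin [[ 0.539 -0.21   0.068]] [ 0.541 -0.209  0.069]
holem [[ 0.535 -0.169  0.056]] [ 0.547 -0.177  0.003]
holen [[ 0.532 -0.129  0.056]] [ 0.54  -0.134  0.009]
pivot [[ 0.525 -0.03   0.056]] [ 0.526 -0.028  0.062]
knobtop [[ 0.547 -0.254  0.118]] [ 0.546 -0.254  0.117]
pin [[ 0.545 -0.21   0.068]] [ 0.542 -0.209  0.064]
holem [[ 0.536 -0.168  0.056]] [ 0.518 -0.155 -0.002]
holen [[ 0.533 -0.128  0.056]] [ 0.517 -0.112  0.   ]
pivot [[ 0.526 -0.03   0.056]] [ 0.527 -0.032  0.059]
top rail 91 [0.5552 0.1281] ang 86.65 y 0.021 0.226 x@y=.11 0.5542
top rail 91 [0.631  0.1252] ang 86.46 y 0.02 0.221 x@y=.11 0.6301
top wing 230 [ 0.5942 -0.0102] -3.32 x 0.501 0.684 0.0033
top knob 79 ((543.6163330078125, -253.1455078125), 14.681156158447266) [ 0.5428 -0.2532  0.1182]
top bar 631 [ 0.5322 -0.1252] -85.16
top brick 1000 [0.7077 0.0992] 86.29 [0.682 0.    0.07 ] [0.75  0.199 0.096]
scene rail 105 [0.5577 0.1355] ang 86.6 y 0.059 0.226 x@y=.11 0.5562
scene rail 107 [0.6333 0.1279] ang 86.71 y 0.055 0.22 x@y=.11 0.6322
scene wing 405 [ 0.5989 -0.0138] -3.82 x 0.501 0.685 0.0032
scene knob 130 ((544.771728515625, -255.3061981201172), 14.99665355682373) [ 0.5451 -0.2555  0.1175]
scene bar 930 [ 0.5337 -0.13  ] -85.28
scene brick 1282 [0.713  0.0954] 86.42 [0.683 0.    0.07 ] [0.75  0.2   0.094]
```

```bash
cat > link.py <<'E'
import numpy as np
from scipy.optimize import brentq
YAW=np.radians(-3.5); ex=np.array([np.cos(YAW),np.sin(YAW)]); ey=np.array([-ex[1],ex[0]])
bd=np.radians(-85.2); knob0=np.array([.5442,-.2543]); u0=np.array([np.cos(bd),np.sin(bd)])
piv0=knob0-.225*u0; pin=piv0+.18*u0; hinge=piv0+.15*ex+.022*ey
def piv(t):
    a=YAW+t; w=-np.array([np.cos(a),np.sin(a)]); n=np.array([np.sin(a),-np.cos(a)])
    return hinge+.15*w+.022*n
def sol(L):
    t=brentq(lambda t:np.linalg.norm(pin-piv(t))-L,-.2 if L>.17 else 0.02,1.2); return t
def knob(t,tilt,h=.038):  # grip point, bar aimed at pin
    p=piv(t); u=(pin-p)/np.linalg.norm(pin-p)
    return np.r_[p+u*(.225*np.cos(tilt)-h*np.sin(tilt)), .053+.225*np.sin(tilt)+h*np.cos(tilt)], np.degrees(np.arctan2(u[1],u[0]))
def cmd(o,g,yaw):  # world grasp target + tool-x yaw -> row numbers
    from scipy.spatial.transform import Rotation as Ro
    R=Ro.from_euler("xyz",o["tcp_rot"],degrees=True).as_matrix()
    R0=Ro.from_euler("xyz",[180,0,o["tcp_rot"][2]],degrees=True).as_matrix()
    dl=R0.T@(np.array(g)+[0,0,.155]-o["ee_pos"])
    dy=(yaw-o["tcp_rot"][2]+180)%360-180
    return dict(zip(("dx","dy","dz"),dl.round(4)),roll=round(-np.radians(dy),4))
if __name__=="__main__":
    print("hinge",hinge,"pin",pin)
    for L in(.18,.14,.10):
        t=sol(L)
        print(L,"theta",round(t,3),[ (tl,*[np.round(x,4) for x in knob(t,tl)]) for tl in(0,.15,.32)])
    for t in np.linspace(0,.62,8): print(round(t,2),*[np.round(x,4) for x in knob(t,.32)])
E
python3 link.py; python3 - <<'E'
from link import *; from workcell import bot
o=bot.get_obs()
print(cmd(o,[*knob0,.2],-85.2),cmd(o,[*knob0,.2],94.8),cmd(o,[*knob0,.091],94.8))
E
```

```text
hinge [ 0.67643577 -0.01728742] pin [ 0.5404345  -0.20945782]
0.18 theta 0.0 [(0, array([ 0.5442, -0.2543,  0.091 ]), np.float64(-85.2)), (0.15, array([ 0.5435, -0.2461,  0.1242]), np.float64(-85.2)), (0.32, array([ 0.5422, -0.231 ,  0.1598]), np.float64(-85.2))]
0.14 theta 0.268 [(0, array([ 0.5443, -0.2944,  0.091 ]), np.float64(-87.424)), (0.15, array([ 0.5439, -0.2862,  0.1242]), np.float64(-87.424)), (0.32, array([ 0.5432, -0.271 ,  0.1598]), np.float64(-87.424))]
{'dx': np.float64(0.4027), 'dy': np.float64(-0.1043), 'dz': np.float64(0.049), 'roll': np.float64(1.8858)} {'dx': np.float64(0.4027), 'dy': np.float64(-0.1043), 'dz': np.float64(0.049), 'roll': np.float64(-1.2558)} {'dx': np.float64(0.4027), 'dy': np.float64(-0.1043), 'dz': np.float64(0.158), 'roll': np.float64(-1.2558)}Traceback (most recent call last):
  File "link.py", line 24, in <module>
    t=sol(L)
  File "link.py", line 10, in sol
    t=brentq(lambda t:np.linalg.norm(pin-piv(t))-L,-.2 if L>.17 else 0.02,1.2); return t
    r = _zeros._brentq(f, a, b, xtol, rtol, maxiter, args, full_output, disp)
ValueError: f(a) and f(b) must have different signs
```

Request:
{"op": "drive_tool", "data": {
  "plan": [
    {"dx": 0.403,"dy": -0.104,"dz": 0.03,"roll": -1.256,"hand": 0.085},
    {"dx": 0.403,"dy": -0.104,"dz": 0.03,"roll": -1.256,"hand": 0.085},
    {"dx": 0.403,"dy": -0.104,"dz": 0.03,"roll": -1.256,"hand": 0.085},
    {"dx": 0.403,"dy": -0.104,"dz": 0.03,"roll": -1.256,"hand": 0.085},
    {"dx": 0.403,"dy": -0.104,"dz": 0.03,"roll": -1.256,"hand": 0.085},
    {"dx": 0.403,"dy": -0.104,"dz": 0.03,"roll": -1.256,"hand": 0.085},
    {"dx": 0.403,"dy": -0.104,"dz": 0.03,"roll": -1.256,"hand": 0.085},
    {"dx": 0.403,"dy": -0.104,"dz": 0.03,"roll": -1.256,"hand": 0.085},
    {"dx": 0.403,"dy": -0.104,"dz": 0.03,"roll": -1.256,"hand": 0.085},
    {"dx": 0.403,"dy": -0.104,"dz": 0.03,"roll": -1.256,"hand": 0.085},
    {"dx": 0.403,"dy": -0.104,"dz": 0.03,"roll": -1.256,"hand": 0.085},
    {"dx": 0.403,"dy": -0.104,"dz": 0.03,"roll": -1.256,"hand": 0.085},
    {"dx": 0.403,"dy": -0.104,"dz": 0.03,"roll": -1.256,"hand": 0.085},
    {"dx": 0.403,"dy": -0.104,"dz": 0.03,"roll": -1.256,"hand": 0.085},
    {"dx": 0.403,"dy": -0.104,"dz": 0.03,"roll": -1.256,"hand": 0.085},
    {"dx": 0.403,"dy": -0.104,"dz": 0.03,"roll": -1.256,"hand": 0.085}
  ]
}}

```text
time: 1.43
ee_pos: [0.5438, -0.2554, 0.3751]
tcp_rot: [180.0, 0.0, 94.7]
wrist_force: [-0.4, 0.3, -0.2]
opening: 0.085
```

```bash
sed -i 's/,1.2); return/,.75); return/' link.py; python3 link.py; python3 - <<'E'
from h import *
from link import *
o=bot.get_obs(); print(o["ee_pos"],o["tcp_rot"],o["wrist_force"])
c=cam("wrist"); save(c,"w1.png",s=1.5); p=cloud(c)
print(-c["R"].T@c["t"], c["R"][2])
k=p[(p[...,0]>.5)&(p[...,0]<.58)&(p[...,1]<-.2)&(p[...,1]>-.3)&(p[...,2]>.112)&(p[...,2]<.125)]
print(len(k),cv2.minEnclosingCircle((k[:,:2]*1000).astype(np.float32)) if len(k) else 0)
print(proj(c,[[.5442,-.2543,.12],[*pin,.068]]))
c=cam("top"); p=cloud(c); f=c["frame"].astype(int)
m=(p[...,2]>0.008)&(p[...,2]<0.03)&(f.max(2)-f.min(2)<30)&(p[...,0]>0.1)&(p[...,0]<.75)&(np.abs(p[...,1])<.6)
n,l,s,cc=cv2.connectedComponentsWithStats(m.astype(np.uint8))
for i in range(1,n):
    if s[i,4]>60: r=cv2.minAreaRect((p[l==i][:,:2]*1000).astype(np.float32)); print(cc[i].round(),np.round(r[0],1),np.round(r[1],1),round(r[2],1))
E
```

```text
hinge [ 0.67643577 -0.01728742] pin [ 0.5404345  -0.20945782]
0.18 theta 0.0 [(0, array([ 0.5442, -0.2543,  0.091 ]), np.float64(-85.2)), (0.15, array([ 0.5435, -0.2461,  0.1242]), np.float64(-85.2)), (0.32, array([ 0.5422, -0.231 ,  0.1598]), np.float64(-85.2))]
0.14 theta 0.268 [(0, array([ 0.5443, -0.2944,  0.091 ]), np.float64(-87.424)), (0.15, array([ 0.5439, -0.2862,  0.1242]), np.float64(-87.424)), (0.32, array([ 0.5432, -0.271 ,  0.1598]), np.float64(-87.424))]
0.1 theta 0.581 [(0, array([ 0.5195, -0.3327,  0.091 ]), np.float64(-99.6275)), (0.15, array([ 0.5209, -0.3246,  0.1242]), np.float64(-99.6275)), (0.32, array([ 0.5234, -0.3097,  0.1598]), np.float64(-99.6275))]
0.0 [ 0.5422 -0.231   0.1598] -85.2
0.09 [ 0.5432 -0.2444  0.1598] -85.4079
0.18 [ 0.5437 -0.2577  0.1598] -86.0944
0.27 [ 0.5432 -0.2707  0.1598] -87.3859
0.35 [ 0.5412 -0.2833  0.1598] -89.4444
0.44 [ 0.5367 -0.295   0.1598] -92.4693
0.53 [ 0.5292 -0.3051  0.1598] -96.686
0.62 [ 0.518  -0.3125  0.1598] -102.301
[ 0.54376857 -0.25540508  0.37512115] [1.79972670e+02 1.86588298e-02 9.46911457e+01] [-0.44758321  0.25021491 -0.21045371]
[ 0.53727055 -0.17558838  0.34455767] [ 0.02677118 -0.31231608 -0.94960095]
1244 ((543.9165649414062, -253.98609924316406), 14.857987403869629)
[[259.66992851 195.80437196]
 [259.43735057 123.23235558]]
[122. 152.] [656.3 439.9] [ 41.8 104.1] 16.9
[221. 159.] [619.5 121.8] [242.3  21.4] 87.6
[222. 182.] [546.6 109. ] [221.   10.6] 87.7
[206. 219.] [431.3 169.7] [ 21.3 137.6] 1.6
[266. 221.] [422.  -20.2] [ 20.9 138.8] 11.3
[259. 325.] [109.3  -1.4] [112.4  18.2] 89.6
```

View pics/w1.png

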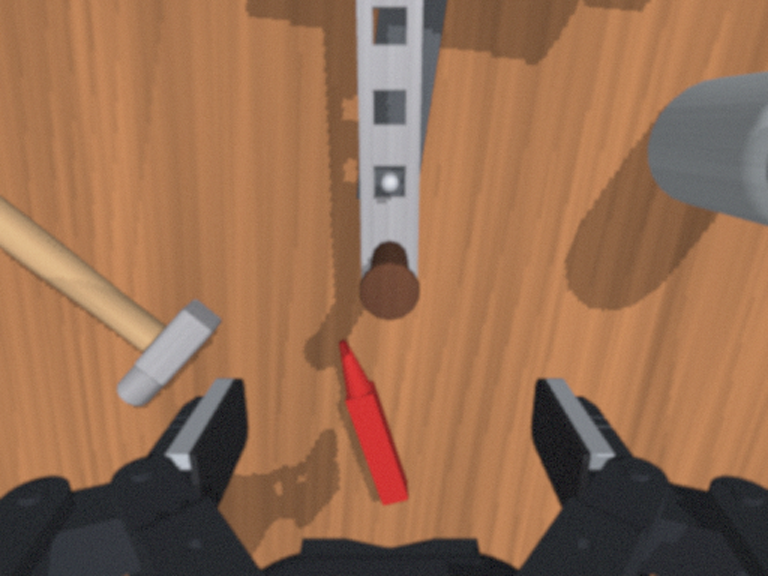

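The wrist view shows the knob cap at (389,289) and the pin through the far hole at (389,183), with the bar vertical, which agrees with the projection. No third dark blank is visible. I'll descend and grip the knob.

Request:
{"op": "drive_tool", "data": {
  "plan": [
    {"dx": 0.001,"dy": 0,"dz": 0.03,"roll": 0,"hand": 0.085},
    {"dx": 0.001,"dy": 0,"dz": 0.06,"roll": 0,"hand": 0.085},
    {"dx": 0.001,"dy": 0,"dz": 0.09,"roll": 0,"hand": 0.085},
    {"dx": 0.001,"dy": 0,"dz": 0.11,"roll": 0,"hand": 0.07},
    {"dx": 0.001,"dy": 0,"dz": 0.128,"roll": 0,"hand": 0.05},
    {"dx": 0.001,"dy": 0,"dz": 0.128,"roll": 0,"hand": 0.015},
    {"dx": 0.001,"dy": 0,"dz": 0.128,"roll": 0,"hand": 0.015},
    {"dx": 0.001,"dy": 0,"dz": 0.128,"roll": 0,"hand": 0.015},
    {"dx": 0.001,"dy": 0,"dz": 0.128,"roll": 0,"hand": 0.015},
    {"dx": 0.001,"dy": 0,"dz": 0.128,"roll": 0,"hand": 0.015},
    {"dx": 0.001,"dy": 0,"dz": 0.128,"roll": 0,"hand": 0.015},
    {"dx": 0.001,"dy": 0,"dz": 0.128,"roll": 0,"hand": 0.015}
  ],
  "force": 50
}}

```text
time: 2.53
ee_pos: [0.5447, -0.2537, 0.2475]
tcp_rot: [179.9, 0.0, 94.8]
wrist_force: [-0.4, -0.5, 1.6]
opening: 0.0268
```

Request:
{"op": "drive_tool", "data": {
  "plan": [
    {"dx": 0,"dy": 0,"dz": 0,"roll": 0,"hand": 0.012},
    {"dx": 0,"dy": 0,"dz": 0,"roll": 0,"hand": 0.012},
    {"dx": 0,"dy": 0,"dz": 0,"roll": 0,"hand": 0.012},
    {"dx": 0,"dy": 0,"dz": 0,"roll": 0,"hand": 0.012}
  ]
}}

```text
time: 2.87
ee_pos: [0.5445, -0.2535, 0.2467]
tcp_rot: [180.0, 0.0, 94.8]
wrist_force: [0.5, -1.2, 0.9]
opening: 0.0268
```

```bash
python3 - <<'E'
from link import *; from workcell import bot
o=bot.get_obs(); print(o["opening"],o["ee_pos"])
p0=np.array(o["ee_pos"])-[0,0,.155]
for tl in np.arange(0.04,.34,.04):
    k,y=knob(0,tl); print(round(tl,2),cmd(o,k,94.8))
print("sweep from lifted")
o2=dict(o); k,_=knob(0,.32); o2["ee_pos"]=k+[0,0,.155]; o2["tcp_rot"]=np.array([180,0,94.8])
for t in [.1,.2,.3,.4,.5,.581]:
    k,y=knob(t,.32); print(round(t,2),cmd(o2,k,y+180))
E
```

```text
0.026836728527032505 [ 0.54449062 -0.25353655  0.24674295]
0.04 {'dx': np.float64(0.001), 'dy': np.float64(-0.0004), 'dz': np.float64(-0.0082), 'roll': np.float64(0.0002)}
0.08 {'dx': np.float64(0.003), 'dy': np.float64(-0.0004), 'dz': np.float64(-0.0171), 'roll': np.float64(0.0002)}
0.12 {'dx': np.float64(0.0054), 'dy': np.float64(-0.0004), 'dz': np.float64(-0.0259), 'roll': np.float64(0.0002)}
0.16 {'dx': np.float64(0.0082), 'dy': np.float64(-0.0004), 'dz': np.float64(-0.0346), 'roll': np.float64(0.0002)}
0.2 {'dx': np.float64(0.0113), 'dy': np.float64(-0.0004), 'dz': np.float64(-0.0432), 'roll': np.float64(0.0002)}
0.24 {'dx': np.float64(0.0147), 'dy': np.float64(-0.0004), 'dz': np.float64(-0.0517), 'roll': np.float64(0.0002)}
0.28 {'dx': np.float64(0.0185), 'dy': np.float64(-0.0004), 'dz': np.float64(-0.06), 'roll': np.float64(0.0002)}
0.32 {'dx': np.float64(0.0226), 'dy': np.float64(-0.0003), 'dz': np.float64(-0.0681), 'roll': np.float64(0.0002)}
sweep from lifted
0.1 {'dx': np.float64(-0.0151), 'dy': np.float64(-0.0002), 'dz': np.float64(-0.0), 'roll': np.float64(0.0047)}
0.2 {'dx': np.float64(-0.0301), 'dy': np.float64(-0.0011), 'dz': np.float64(-0.0), 'roll': np.float64(0.0203)}
0.3 {'dx': np.float64(-0.0445), 'dy': np.float64(-0.0033), 'dz': np.float64(-0.0), 'roll': np.float64(0.0503)}
0.4 {'dx': np.float64(-0.058), 'dy': np.float64(-0.0079), 'dz': np.float64(-0.0), 'roll': np.float64(0.099)}
0.5 {'dx': np.float64(-0.0697), 'dy': np.float64(-0.0158), 'dz': np.float64(-0.0), 'roll': np.float64(0.1717)}
0.58 {'dx': np.float64(-0.0768), 'dy': np.float64(-0.0254), 'dz': np.float64(-0.0), 'roll': np.float64(0.2521)}
```

Request:
{"op": "drive_tool", "data": {
  "plan": [
    {"dx": 0.001,"dy": 0,"dz": -0.008,"roll": 0,"hand": 0.012},
    {"dx": 0.003,"dy": 0,"dz": -0.017,"roll": 0,"hand": 0.012},
    {"dx": 0.005,"dy": 0,"dz": -0.026,"roll": 0,"hand": 0.012},
    {"dx": 0.008,"dy": 0,"dz": -0.035,"roll": 0,"hand": 0.012},
    {"dx": 0.011,"dy": 0,"dz": -0.043,"roll": 0,"hand": 0.012},
    {"dx": 0.015,"dy": 0,"dz": -0.052,"roll": 0,"hand": 0.012},
    {"dx": 0.0185,"dy": 0,"dz": -0.06,"roll": 0,"hand": 0.012},
    {"dx": 0.0225,"dy": 0,"dz": -0.068,"roll": 0,"hand": 0.012},
    {"dx": 0.0225,"dy": 0,"dz": -0.068,"roll": 0,"hand": 0.012}
  ]
}}

```text
time: 3.62
ee_pos: [0.5428, -0.2304, 0.3169]
tcp_rot: [179.9, 0.1, 94.8]
wrist_force: [0.6, -1.2, -3.2]
opening: 0.0269
```

```bash
python3 - <<'E'
from h import *
o=bot.get_obs(); print(o["ee_pos"],o["tcp_rot"],o["wrist_force"],o["torque"],o["opening"])
c=cam("scene"); save(c,"s2.png",(130,130,400,330),2.9)
E
```

```text
[ 0.54279927 -0.23044368  0.31687073] [1.79876569e+02 6.16340977e-02 9.48452208e+01] [ 0.62018508 -1.18879042 -3.16487718] [-0.30102903 -0.04689806 -0.02433668] 0.026887795262473663
```

View pics/s2.png

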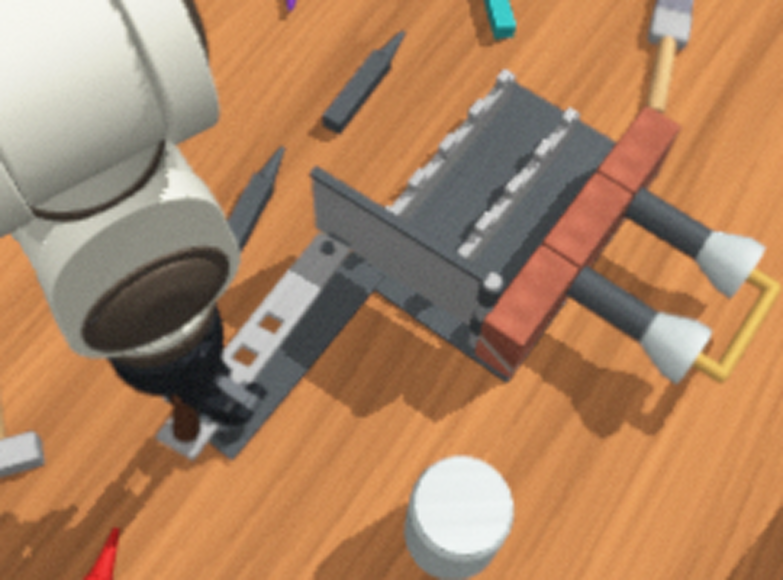

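The bar is lifted, tilted and held by the knob at (185,415) in the crop, and it is clear of the pin. Next I swing the wing open.

Request:
{"op": "drive_tool", "data": {
  "plan": [
    {"dx": -0.0075,"dy": 0,"dz": 0,"roll": 0.002,"hand": 0.012},
    {"dx": -0.015,"dy": 0,"dz": 0,"roll": 0.005,"hand": 0.012},
    {"dx": -0.0225,"dy": -0.0005,"dz": 0,"roll": 0.012,"hand": 0.012},
    {"dx": -0.03,"dy": -0.001,"dz": 0,"roll": 0.02,"hand": 0.012},
    {"dx": -0.0375,"dy": -0.002,"dz": 0,"roll": 0.035,"hand": 0.012},
    {"dx": -0.0445,"dy": -0.0035,"dz": 0,"roll": 0.05,"hand": 0.012},
    {"dx": -0.0515,"dy": -0.0055,"dz": 0,"roll": 0.075,"hand": 0.012},
    {"dx": -0.058,"dy": -0.008,"dz": 0,"roll": 0.1,"hand": 0.012},
    {"dx": -0.064,"dy": -0.012,"dz": 0,"roll": 0.135,"hand": 0.012},
    {"dx": -0.07,"dy": -0.016,"dz": 0,"roll": 0.17,"hand": 0.012},
    {"dx": -0.0735,"dy": -0.0205,"dz": 0,"roll": 0.21,"hand": 0.012},
    {"dx": -0.077,"dy": -0.0255,"dz": 0,"roll": 0.25,"hand": 0.012},
    {"dx": -0.077,"dy": -0.0255,"dz": 0,"roll": 0.25,"hand": 0.012},
    {"dx": -0.077,"dy": -0.0255,"dz": 0,"roll": 0.25,"hand": 0.012}
  ]
}}

```text
time: 4.83
ee_pos: [0.5235, -0.3103, 0.3149]
tcp_rot: [180.0, 0.0, 80.4]
wrist_force: [4.0, 1.1, -5.0]
opening: 0.0269
```

```bash
python3 - <<'E'
from h import *
from link import *
o=bot.get_obs(); print(o["ee_pos"],o["tcp_rot"],o["wrist_force"],o["opening"])
c=cam("wrist"); save(c,"w3.png",s=1.3)
t=sol(.1); k,y=knob(t,.32); print("want",k,y, "proj pin",proj(c,[[*pin,.068]])*1.3)
o2=dict(o)
for tl in (.28,.24,.2,.16,.12,.08,.04,0,-.01):
    k2,_=knob(t,tl); print(tl,cmd(o,k2,y+180))
# wing angle from top camera
for n in("top","scene"):
    c=cam(n); p=cloud(c); w=p[(p[...,0]>.45)&(p[...,0]<.7)&(p[...,1]<.02)&(p[...,1]>-.16)&(p[...,2]>.132)&(p[...,2]<.15)&(p[...,1]>(-.75*(.676-p[...,0])-.06))]
    v=cv2.fitLine(w[:,:2].astype(np.float32),cv2.DIST_HUBER,0,.001,.001).ravel(); print(n,len(w),"wing ang",np.degrees(np.arctan(v[1]/v[0])),w.min(0),w.max(0))
E
```

```text
[ 0.52345955 -0.31032096  0.31490386] [1.79963242e+02 1.31521242e-02 8.04425535e+01] [ 3.97192067  1.05694949 -5.04552897] 0.026870795964469802
want [ 0.52343855 -0.30965096  0.15984842] -99.6275433205693 proj pin [[336.18570413  52.72601733]]
0.28 {'dx': np.float64(-0.0035), 'dy': np.float64(-0.0001), 'dz': np.float64(0.0082), 'roll': np.float64(0.0012)}
0.24 {'dx': np.float64(-0.0072), 'dy': np.float64(-0.0001), 'dz': np.float64(0.0165), 'roll': np.float64(0.0012)}
0.2 {'dx': np.float64(-0.0107), 'dy': np.float64(-0.0001), 'dz': np.float64(0.025), 'roll': np.float64(0.0012)}
0.16 {'dx': np.float64(-0.0138), 'dy': np.float64(-0.0001), 'dz': np.float64(0.0335), 'roll': np.float64(0.0012)}
0.12 {'dx': np.float64(-0.0166), 'dy': np.float64(-0.0002), 'dz': np.float64(0.0422), 'roll': np.float64(0.0012)}
0.08 {'dx': np.float64(-0.019), 'dy': np.float64(-0.0002), 'dz': np.float64(0.051), 'roll': np.float64(0.0012)}
0.04 {'dx': np.float64(-0.021), 'dy': np.float64(-0.0002), 'dz': np.float64(0.0599), 'roll': np.float64(0.0012)}
0 {'dx': np.float64(-0.0227), 'dy': np.float64(-0.0002), 'dz': np.float64(0.0689), 'roll': np.float64(0.0012)}
-0.01 {'dx': np.float64(-0.0231), 'dy': np.float64(-0.0002), 'dz': np.float64(0.0712), 'roll': np.float64(0.0012)}
top 241 wing ang 33.63766 [ 0.52485189 -0.11599802  0.13316626] [ 0.68430958 -0.00704298  0.14770134]
scene 383 wing ang 33.135303 [ 0.52398068 -0.11956208  0.13348474] [ 0.68532876 -0.01154256  0.14583825]
```

View pics/w3.png

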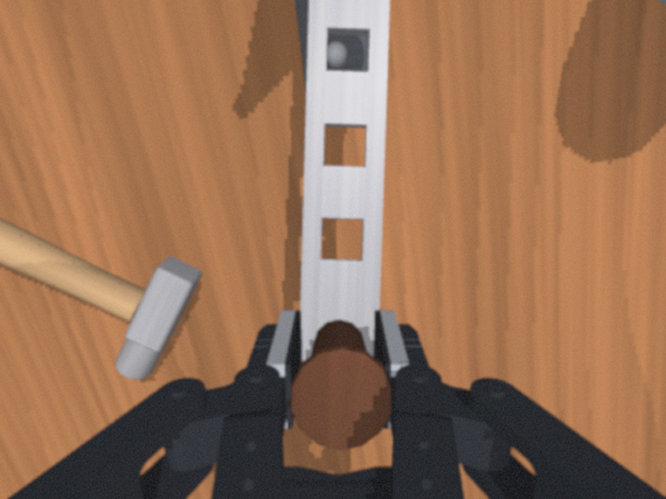

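```bash
cat > bar.py <<'E'
from h import *
from link import *
def barfit(c, near, far):   # raw pixel centres of near & far hole
    p=cloud(c)
    (u0,v0),(u1,v1)=near,far
    pts=[]
    v,u=np.mgrid[:384,:512]
    s=((v-v0)*(v1-v0)+(u-u0)*(u1-u0))/((v1-v0)**2+(u1-u0)**2)
    lat=np.abs((u-u0)*(v1-v0)-(v-v0)*(u1-u0))/np.hypot(v1-v0,u1-u0)
    m=(s>-.1)&(s<1.2)&(lat<24)&(p[...,2]>.045)
    q=p[m]
    for _ in range(5):
        A=np.c_[q[:,:2],np.ones(len(q))]; k=np.linalg.lstsq(A,q[:,2],rcond=None)[0]; e=q[:,2]-A@k; g=np.abs(e)<max(.002,2*np.median(np.abs(e))); q=q[g]
    H=[]
    for px in(near,far):
        d=rays(c,px)@c["R"]; o=-c["R"].T@c["t"]; d=d[0]
        t=(k[0]*o[0]+k[1]*o[1]+k[2]-o[2])/(d[2]-k[0]*d[0]-k[1]*d[1]); H.append(o+d*t)
    H=np.array(H); w=H[1]-H[0]
    return H,len(q),np.linalg.norm(w),np.arctan2(w[2],np.hypot(*w[:2])),np.degrees(np.arctan2(w[1],w[0])),k
E
python3 - <<'E'
from bar import *
c=cam("wrist")
im=c["frame"]
H,n,L,tl,yw,k=barfit(c,np.array([348,49.5])/1.3,np.array([342,239])/1.3)
print(H,n,"L",L,"tilt",tl,"yaw",yw,"lateral slope",k)
u=(H[1]-H[0])/L; nrm=np.array([0,0,1.])-u*u[2]; nrm/=np.linalg.norm(nrm)
mid=H[0]-.003*nrm; P=mid-.1*u; print("pivot est",P,"expected piv z .053, dist hinge",np.linalg.norm(P[:2]-hinge), "expected",np.hypot(.15,.022))
a=np.arctan2(*(P[:2]-hinge)[::-1]); print("theta est", a-YAW+np.pi-np.arctan(.022/.15), (a-YAW-np.pi-np.arctan(.022/.15)))
K=P+.225*u+.038*nrm; print("knob est",K,"TCP grasp",bot.get_obs()["ee_pos"]-[0,0,.155])
print("pin dist from pivot",np.linalg.norm(pin-P[:2]),"pin",pin, "level hole", P[:2]+.1*u[:2]/np.hypot(*u[:2]))
E
```

```text
[[ 0.54540448 -0.21036492  0.08487377]
 [ 0.53025556 -0.28554121  0.10797662]] 5803 L 0.08009186427873811 tilt 0.292612232108075 yaw -101.393199908299 lateral slope [-0.05952344 -0.29532095  0.05521295]
pivot est [ 0.56414796 -0.11735064  0.05315585] expected piv z .053, dist hinge 0.1504034633811803 expected 0.1516047492659778
theta est 0.6433519122545232 -5.639833394925063
knob est [ 0.5237558  -0.31779619  0.15444285] TCP grasp [ 0.5237784  -0.30989136  0.15985341]
pin dist from pivot 0.0951107801890981 pin [ 0.5404345  -0.20945782] level hole [ 0.54439386 -0.21538011]
```

Request:
{"op": "drive_tool", "data": {
  "plan": [
    {"dx": 0.003,"dy": -0.001,"dz": 0,"roll": 0,"hand": 0.012},
    {"dx": 0.005,"dy": -0.001,"dz": 0,"roll": 0,"hand": 0.012},
    {"dx": 0.005,"dy": -0.001,"dz": 0,"roll": 0,"hand": 0.012},
    {"dx": 0.003,"dy": -0.001,"dz": 0.005,"roll": 0,"hand": 0.012},
    {"dx": 0.001,"dy": -0.001,"dz": 0.01,"roll": 0,"hand": 0.012},
    {"dx": 0.001,"dy": -0.001,"dz": 0.01,"roll": 0,"hand": 0.012},
    {"dx": 0.001,"dy": -0.001,"dz": 0.01,"roll": 0,"hand": 0.012}
  ]
}}

```text
time: 5.62
ee_pos: [0.5226, -0.3089, 0.304]
tcp_rot: [-179.9, -0.0, 80.5]
wrist_force: [-0.3, 1.2, -3.8]
opening: 0.0268
```

```bash
cat > bar2.py <<'E'
from bar import *
def measure(c,verbose=True,which=(.10,.18)):
    # find holes automatically: predicted by bar plane; refine as bar-bright mask holes near predicted pixel
    g=c["frame"].max(2).astype(int); sat=g-c["frame"].min(2)
    p=cloud(c)
    bright=((g>130)&(sat<30)&(p[...,2]>.045)&(p[...,2]<.2)).astype(np.uint8)
    cn,hi=cv2.findContours(bright,cv2.RETR_CCOMP,cv2.CHAIN_APPROX_NONE)
    out=[]
    for k,h in zip(cn,hi[0]):
        a=cv2.contourArea(k)
        if h[3]>=0 and 300<a<3000:
            r=cv2.minAreaRect(k)
            if min(r[1])/max(r[1])>.6: out.append((r[0],r[1]))
    out.sort(key=lambda r:r[0][1])
    return out
def report(near,far,dn=.10):
    c=report.c; H,n,L,tl,yw,k=barfit(c,near,far)
    u=(H[1]-H[0])/L; nrm=np.array([0,0,1.])-u*u[2]; nrm/=np.linalg.norm(nrm)
    P=H[0]-.003*nrm-dn*u
    a=np.arctan2(*(P[:2]-hinge)[::-1]); th=(a-YAW+np.pi-np.arctan(.022/.15)+np.pi)%(2*np.pi)-np.pi
    uh=u[:2]/np.hypot(*u[:2])
    K=P+.225*u+.038*nrm
    print("L",L.round(4),"tilt",round(tl,3),"yaw",round(yw,2),"piv",P.round(4),"r",np.linalg.norm(P[:2]-hinge).round(4),"theta",round(th,3),"knob",K.round(4),"grasp",(bot.get_obs()["ee_pos"]-[0,0,.155]).round(4),"levelknob",(P[:2]+.225*uh).round(4),"pin along",((pin-P[:2])@uh).round(4),"lat",((pin-P[:2])@[-uh[1],uh[0]]).round(4))
E
python3 - <<'E'
from bar2 import *
c=cam("wrist"); report.c=c; o=measure(c); print(o)
save(c,"w4.png")
if len(o)>=2: report(o[0][0],o[-1][0])
s=bot.get_obs(); print(s["wrist_force"],s["opening"],s["tcp_rot"])
E
```

```text
[((259.0, 27.0), (34.0, 36.0)), ((259.5, 104.5), (35.0, 33.0)), ((259.5, 177.5), (33.0, 33.0))]
L 0.0796 tilt 0.237 yaw -99.33 piv [ 0.5557 -0.1084  0.0532] r 0.1513 theta 0.562 knob [ 0.5217 -0.3154  0.143 ] grasp [ 0.5227 -0.3088  0.1492] levelknob [ 0.5192 -0.3304] pin along 0.1022 lat 0.0013
[-0.19601779  1.10438921 -3.47831558] 0.026290087661688596 [-1.79947150e+02 -3.99631694e-02  8.04856577e+01]
```

Request:
{"op": "drive_tool", "data": {
  "plan": [
    {"dx": -0.003,"dy": 0.001,"dz": 0.004,"roll": 0,"hand": 0.012},
    {"dx": -0.006,"dy": 0.001,"dz": 0.008,"roll": 0,"hand": 0.012},
    {"dx": -0.008,"dy": 0.001,"dz": 0.015,"roll": 0,"hand": 0.012},
    {"dx": -0.01,"dy": 0.001,"dz": 0.022,"roll": 0,"hand": 0.012},
    {"dx": -0.012,"dy": 0.001,"dz": 0.029,"roll": 0,"hand": 0.012},
    {"dx": -0.014,"dy": 0.001,"dz": 0.036,"roll": 0,"hand": 0.012},
    {"dx": -0.0155,"dy": 0.001,"dz": 0.043,"roll": 0,"hand": 0.012},
    {"dx": -0.017,"dy": 0.001,"dz": 0.05,"roll": 0,"hand": 0.012},
    {"dx": -0.017,"dy": 0.001,"dz": 0.053,"roll": 0,"hand": 0.012},
    {"dx": -0.017,"dy": 0.001,"dz": 0.053,"roll": 0,"hand": 0.012}
  ]
}}

```text
time: 6.5
ee_pos: [0.5207, -0.3272, 0.2513]
tcp_rot: [180.0, 0.2, 80.4]
wrist_force: [-3.0, -11.8, -0.3]
opening: 0.0265
```

```bash
python3 - <<'E'
from bar2 import *
c=cam("wrist"); report.c=c; o=measure(c); print(o); save(c,"w5.png",s=1.3)
if len(o)>=2: report(o[0][0],o[-1][0])
s=bot.get_obs(); print(s["wrist_force"],s["opening"],s["tcp_rot"])
E
```

```text
[((255.5, 68.5), (39.0, 43.0)), ((257.5, 152.0), (37.0, 36.0))]
L 0.0396 tilt -0.017 yaw -98.37 piv [ 0.5478 -0.1448  0.0548] r 0.1811 theta 0.697 knob [ 0.515 -0.368  0.089] grasp [ 0.5207 -0.3272  0.0966] levelknob [ 0.5151 -0.3674] pin along 0.065 lat 0.0021
[ -2.95352958 -10.5070373    0.28206137] 0.02690122276535052 [179.96924852   0.19978789  80.40673468]
```

Request:
{"op": "drive_tool", "data": {
  "plan": [
    {"dx": 0,"dy": 0,"dz": 0,"roll": 0,"hand": 0.085},
    {"dx": 0,"dy": 0,"dz": 0,"roll": 0,"hand": 0.085},
    {"dx": 0,"dy": 0,"dz": 0,"roll": 0,"hand": 0.085},
    {"dx": 0,"dy": 0,"dz": 0,"roll": 0,"hand": 0.085},
    {"dx": 0,"dy": 0,"dz": 0,"roll": 0,"hand": 0.085},
    {"dx": 0,"dy": 0,"dz": -0.03,"roll": 0,"hand": 0.085},
    {"dx": 0,"dy": 0,"dz": -0.06,"roll": 0,"hand": 0.085},
    {"dx": 0.02,"dy": 0,"dz": -0.1,"roll": 0,"hand": 0.085},
    {"dx": 0.05,"dy": 0,"dz": -0.14,"roll": 0,"hand": 0.085},
    {"dx": 0.05,"dy": 0,"dz": -0.14,"roll": 0,"hand": 0.085},
    {"dx": 0.05,"dy": 0,"dz": -0.14,"roll": 0,"hand": 0.085}
  ]
}}

```text
time: 7.47
ee_pos: [0.5298, -0.2749, 0.3957]
tcp_rot: [179.7, 0.1, 80.6]
wrist_force: [0.3, 0.2, -0.3]
opening: 0.0851
```

```bash
cat > low.py <<'E'
from h import *
def lows(n):
    c=cam(n); p=cloud(c); f=c["frame"].astype(int)
    m=(p[...,2]>0.008)&(p[...,2]<0.03)&(f.max(2)-f.min(2)<30)&(p[...,0]>0.2)&(p[...,0]<.52)&(np.abs(p[...,1])<.6)
    k,l,s,cc=cv2.connectedComponentsWithStats(m.astype(np.uint8))
    for i in range(1,k):
        if s[i,4]>60: r=cv2.minAreaRect((p[l==i][:,:2]*1000).astype(np.float32)); print(n,cc[i].round(),np.round(r[0],1),np.round(r[1],1),round(r[2],1),f[l==i].mean(0).round())
    return c,p
E
python3 - <<'E'
from bar2 import *
from low import lows
c=cam("wrist"); report.c=c; o=measure(c); print(o); save(c,"w6.png",s=1.3)
if len(o)>=2: report(o[0][0],o[-1][0])
s=bot.get_obs(); print(s["ee_pos"],s["wrist_force"],s["opening"],s["tcp_rot"])
lows("top");lows("scene")
E
```

```text
[((254.5, 91.5), (21.0, 25.0)), ((255.5, 134.5), (21.0, 21.0)), ((256.0, 175.0), (20.0, 18.0))]
L 0.0779 tilt -0.014 yaw -98.6 piv [ 0.5541 -0.1069  0.0538] r 0.1516 theta 0.548 knob [ 0.5204 -0.3298  0.0888] grasp [ 0.5297 -0.2757  0.2381] levelknob [ 0.5205 -0.3293] pin along 0.1035 lat 0.0018
[ 0.52966871 -0.27573173  0.39305117] [-0.5622874  -1.25724734 -0.54345881] 0.08546640265064526 [1.79842497e+02 4.80593580e-02 8.05824182e+01]
top [206. 219.] [431.2 169.4] [ 21.5 137.2] 1.9 [62. 61. 63.]
top [266. 221.] [422.1 -20.2] [ 21.3 138.8] 11.3 [62. 61. 62.]
scene [254. 159.] [434.2 165.4] [ 22.2 138.9] 1.5 [93. 96. 98.]
scene [214. 203.] [423.9 -22.7] [ 21.7 139.5] 11.2 [95. 98. 99.]
scene [126. 288.] [ 389.2 -352.8] [88.2 26.7] 50.7 [184. 182. 180.]
```

View pics/w6.png

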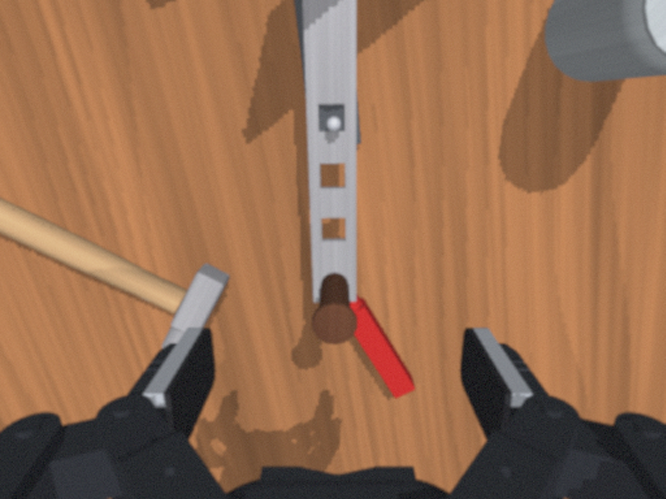

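The stay is level, with the pin in the near hole at (333,122). No blank has moved. Next I fetch blank A on the left.

```bash
python3 - <<'E'
from link import *; from workcell import bot
o=bot.get_obs()
print(cmd(o,[.433,.1465,.238],91.5))
E
```

```text
{'dx': np.float64(0.4014), 'dy': np.float64(-0.1648), 'dz': np.float64(-0.0028), 'roll': np.float64(-0.1919)}
```

Request:
{"op": "drive_tool", "data": {
  "plan": [
    {"dx": 0.4,"dy": -0.165,"dz": 0,"roll": -0.19,"hand": 0.085},
    {"dx": 0.4,"dy": -0.165,"dz": 0,"roll": -0.19,"hand": 0.085},
    {"dx": 0.4,"dy": -0.165,"dz": 0,"roll": -0.19,"hand": 0.085},
    {"dx": 0.4,"dy": -0.165,"dz": 0,"roll": -0.19,"hand": 0.085},
    {"dx": 0.4,"dy": -0.165,"dz": 0,"roll": -0.19,"hand": 0.085},
    {"dx": 0.4,"dy": -0.165,"dz": 0,"roll": -0.19,"hand": 0.085},
    {"dx": 0.4,"dy": -0.165,"dz": 0,"roll": -0.19,"hand": 0.085},
    {"dx": 0.4,"dy": -0.165,"dz": 0,"roll": -0.19,"hand": 0.085},
    {"dx": 0.4,"dy": -0.165,"dz": 0,"roll": -0.19,"hand": 0.085},
    {"dx": 0.4,"dy": -0.165,"dz": 0,"roll": -0.19,"hand": 0.085},
    {"dx": 0.4,"dy": -0.165,"dz": 0.04,"roll": -0.19,"hand": 0.085},
    {"dx": 0.4,"dy": -0.165,"dz": 0.08,"roll": -0.19,"hand": 0.085},
    {"dx": 0.4,"dy": -0.165,"dz": 0.08,"roll": -0.19,"hand": 0.085},
    {"dx": 0.4,"dy": -0.165,"dz": 0.08,"roll": -0.19,"hand": 0.085},
    {"dx": 0.4,"dy": -0.165,"dz": 0.08,"roll": -0.19,"hand": 0.085}
  ]
}}

```text
time: 8.87
ee_pos: [0.4332, 0.1447, 0.3132]
tcp_rot: [180.0, -0.0, 91.3]
wrist_force: [1.1, 0.3, 0.2]
opening: 0.0851
```

```bash
cat > wb.py <<'E'
from h import *
from link import cmd
def blank(c,pr=None):
    # dark blank lying on bench: depth mask, top face z>.012
    p=cloud(c); f=c["frame"].astype(int)
    m=(p[...,2]>0.005)&(p[...,2]<0.03)&(f.max(2)-f.min(2)<35)&(f.max(2)<150)
    k,l,s,cc=cv2.connectedComponentsWithStats(m.astype(np.uint8))
    res=[]
    for i in range(1,k):
        if s[i,4]<1500: continue
        q=p[l==i]; q2=q[q[:,2]>.019][:,:2]
        if len(q2)<200: continue
        c0,sz,a=cv2.minAreaRect((q2*1000).astype(np.float32)); a=np.radians(a)
        if sz[0]<sz[1]: a+=np.pi/2
        if max(sz)<80: continue
        d=np.array([np.cos(a),np.sin(a)]); n=np.array([-d[1],d[0]])
        # refine on full silhouette of shank: width profile
        x=(q[:,:2]-np.array(c0)/1000); s1=x@d; s2=x@n
        w=[np.ptp(s2[np.abs(s1-t)<.004]) if (np.abs(s1-t)<.004).sum()>3 else 0 for t in(s1.min()+.012,s1.max()-.012)]
        if w[0]<w[1]: d=-d; n=-n; s1=-s1; s2=-s2
        # d now points to ... wide end is butt => tip is the narrow end
        if w[0]<w[1]: pass
        butt=s1.min() if True else 0
        sh=(s1>butt+.01)&(s1<butt+.09)
        t=(q[:,2]>.018)&sh
        k2=np.polyfit(s1[t],s2[t],1)
        lat=(s2[t].min()+s2[t].max())/2
        lat=np.percentile(s2[t]-np.polyval([k2[0],0],s1[t]),[1,99]).mean()
        mid=np.array(c0)/1000+d*(butt+.05)+n*lat
        yaw=np.degrees(np.arctan2(d[1],d[0]))+np.degrees(np.arctan(k2[0]))
        res.append((mid,yaw)); print("blank pix",cc[i].round(),"mid",mid.round(4),"yaw",round(yaw,2),"len",np.ptp(s1).round(4),"w",np.round(w,4),np.ptp(s2[t]).round(4),"ztop",np.percentile(q[:,2],90).round(4),"rect",np.round(sz,1))
    return res
E
python3 - <<'E'
from wb import *
c=cam("wrist"); save(c,"w7.png",s=1.3)
o=bot.get_obs(); print(o["ee_pos"],o["tcp_rot"])
for mid,yaw in blank(c): print(cmd(o,[*mid,.0215],yaw))
E
```

```text
[0.4335041  0.14475841 0.31408583] [ 1.79846000e+02 -4.27533366e-02  9.12911498e+01]
blank pix [450. 171.] mid [0.6383 0.2011] yaw -53.8 len 0.2475 w [0.0266 0.0823] 0.0784 ztop 0.022 rect [223.2  78.9]
blank pix [259. 155.] mid [0.4333 0.1488] yaw 91.36 len 0.1409 w [0.0206 0.01  ] 0.0214 ztop 0.0231 rect [ 21.4 117.9]
{'dx': np.float64(0.0517), 'dy': np.float64(0.206), 'dz': np.float64(0.1376), 'roll': np.float64(2.5322)}
{'dx': np.float64(0.0041), 'dy': np.float64(-0.0001), 'dz': np.float64(0.1376), 'roll': np.float64(-0.0012)}
```

View pics/w7.png

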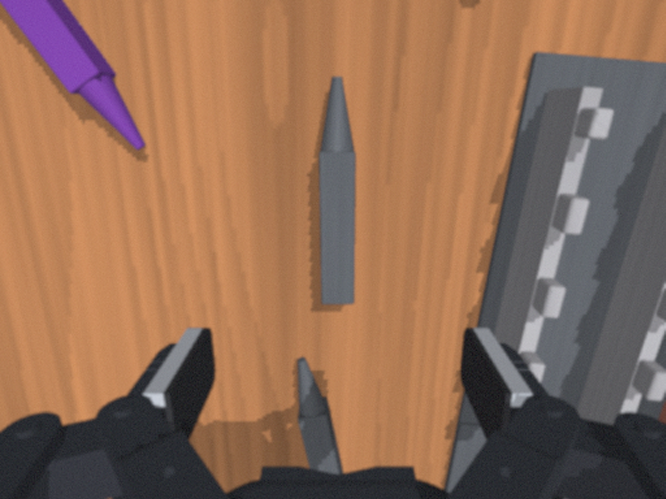

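The wrist view shows the dark blank with its shank at (337,227) and its point up at (337,80). The purple look-alike is at upper left, and the front rail notches are at right. I'll grasp this blank.

Request:
{"op": "drive_tool", "data": {
  "plan": [
    {"dx": 0.003,"dy": 0,"dz": 0.04,"roll": 0,"hand": 0.085},
    {"dx": 0.003,"dy": 0,"dz": 0.08,"roll": 0,"hand": 0.085},
    {"dx": 0.003,"dy": 0,"dz": 0.11,"roll": 0,"hand": 0.07},
    {"dx": 0.003,"dy": 0,"dz": 0.125,"roll": 0,"hand": 0.06},
    {"dx": 0.003,"dy": 0,"dz": 0.1365,"roll": 0,"hand": 0.045},
    {"dx": 0.003,"dy": 0,"dz": 0.1365,"roll": 0,"hand": 0.012},
    {"dx": 0.003,"dy": 0,"dz": 0.1365,"roll": 0,"hand": 0.012},
    {"dx": 0.003,"dy": 0,"dz": 0.1365,"roll": 0,"hand": 0.012},
    {"dx": 0.003,"dy": 0,"dz": 0.1365,"roll": 0,"hand": 0.012},
    {"dx": 0.003,"dy": 0,"dz": 0.1365,"roll": 0,"hand": 0.012},
    {"dx": 0.003,"dy": 0,"dz": 0.1365,"roll": 0,"hand": 0.012},
    {"dx": 0.003,"dy": 0,"dz": 0.1365,"roll": 0,"hand": 0.012},
    {"dx": 0.003,"dy": 0,"dz": 0.1365,"roll": 0,"hand": 0.012}
  ],
  "force": 70
}}

```text
time: 10.0
ee_pos: [0.4335, 0.1485, 0.1774]
tcp_rot: [179.8, -0.0, 91.4]
wrist_force: [0.2, -2.4, 6.9]
opening: 0.0204
```

```bash
python3 - <<'E'
from workcell import bot
o=bot.get_obs(); print(o["ee_pos"],o["tcp_rot"],o["opening"],o["wrist_force"])
E
```

```text
[0.43348749 0.14847148 0.17742151] [ 1.79785176e+02 -3.10162447e-02  9.13602636e+01] 0.02044529582010705 [ 0.20912421 -2.35264732  6.94700369]
```

```bash
python3 - <<'E'
from link import *; from workcell import bot
o=bot.get_obs()
print(cmd(o,[.5955,.197,.178],-3.5))
E
```

```text
{'dx': np.float64(0.0447), 'dy': np.float64(0.1631), 'dz': np.float64(-0.1556), 'roll': np.float64(1.6556)}
```

Request:
{"op": "drive_tool", "data": {
  "plan": [
    {"dx": 0,"dy": 0,"dz": -0.02,"roll": 0,"hand": 0.012},
    {"dx": 0,"dy": 0,"dz": -0.05,"roll": 0,"hand": 0.012},
    {"dx": 0,"dy": 0,"dz": -0.08,"roll": 0.1,"hand": 0.012},
    {"dx": 0,"dy": 0,"dz": -0.11,"roll": 0.2,"hand": 0.012},
    {"dx": 0.005,"dy": 0.01,"dz": -0.14,"roll": 0.3,"hand": 0.012},
    {"dx": 0.01,"dy": 0.02,"dz": -0.155,"roll": 0.4,"hand": 0.012},
    {"dx": 0.015,"dy": 0.035,"dz": -0.155,"roll": 0.5,"hand": 0.012},
    {"dx": 0.02,"dy": 0.05,"dz": -0.155,"roll": 0.6,"hand": 0.012},
    {"dx": 0.025,"dy": 0.065,"dz": -0.155,"roll": 0.7,"hand": 0.012},
    {"dx": 0.03,"dy": 0.08,"dz": -0.155,"roll": 0.8,"hand": 0.012},
    {"dx": 0.035,"dy": 0.095,"dz": -0.155,"roll": 0.9,"hand": 0.012},
    {"dx": 0.04,"dy": 0.11,"dz": -0.155,"roll": 1.0,"hand": 0.012},
    {"dx": 0.045,"dy": 0.125,"dz": -0.155,"roll": 1.1,"hand": 0.012},
    {"dx": 0.045,"dy": 0.14,"dz": -0.155,"roll": 1.2,"hand": 0.012},
    {"dx": 0.045,"dy": 0.155,"dz": -0.155,"roll": 1.3,"hand": 0.012},
    {"dx": 0.045,"dy": 0.163,"dz": -0.155,"roll": 1.4,"hand": 0.012},
    {"dx": 0.045,"dy": 0.163,"dz": -0.155,"roll": 1.5,"hand": 0.012},
    {"dx": 0.045,"dy": 0.163,"dz": -0.155,"roll": 1.6,"hand": 0.012},
    {"dx": 0.045,"dy": 0.163,"dz": -0.155,"roll": 1.656,"hand": 0.012},
    {"dx": 0.045,"dy": 0.163,"dz": -0.155,"roll": 1.656,"hand": 0.012}
  ]
}}

```text
time: 11.67
ee_pos: [0.6124, 0.0877, 0.3297]
tcp_rot: [-175.8, 0.4, 7.5]
wrist_force: [-0.0, 0.4, -4.2]
opening: 0.0202
```

```bash
python3 - <<'E'
from h import *
o=bot.get_obs(); print(o["ee_pos"],o["tcp_rot"],o["opening"],o["wrist_force"],o["torque"])
c=cam("wrist"); save(c,"w8.png",s=1.5); np.save("w8z.npy",cloud(c)); import pickle; pickle.dump(c,open("w8.pkl","wb"))
E
```

```text
[0.61238218 0.08765805 0.32969385] [-175.8430434     0.38964075    7.45348595] 0.020185839218550983 [-0.02727084  0.37717711 -4.23012174] [-0.13407688  0.03350343 -0.04548542]
```

View pics/w8.png

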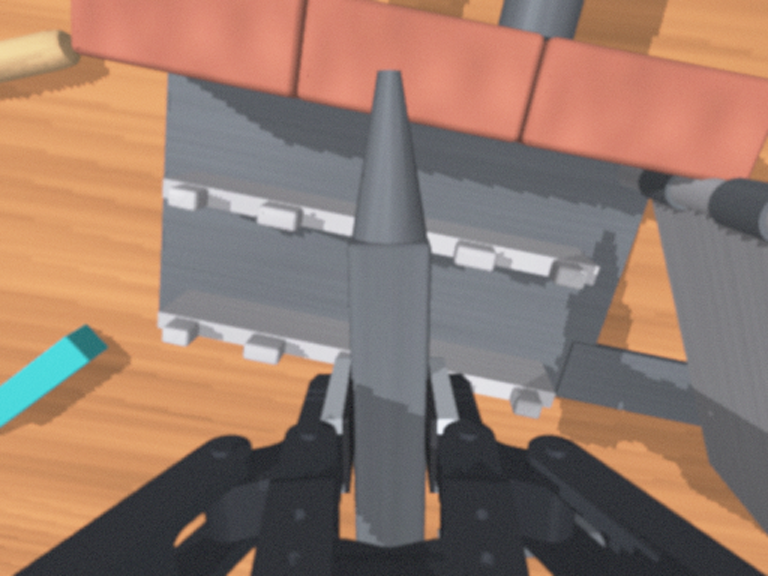

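Request:
{"op": "drive_tool", "data": {
  "plan": [
    {"dx": 0,"dy": 0,"dz": 0,"roll": 0,"hand": 0.012},
    {"dx": 0,"dy": 0,"dz": 0,"roll": 0,"hand": 0.012},
    {"dx": 0,"dy": 0,"dz": 0,"roll": 0,"hand": 0.012}
  ]
}}

```text
time: 11.97
ee_pos: [0.6121, 0.0893, 0.3297]
tcp_rot: [-175.9, 0.4, 7.6]
wrist_force: [-0.0, -0.2, -4.7]
opening: 0.0205
```

```bash
python3 - <<'E'
from h import *
from link import cmd
o=bot.get_obs(); print(o["ee_pos"],o["tcp_rot"],o["opening"],o["wrist_force"],o["torque"],o["q"])
print(cmd(o,[.5955,.197,.178],-3.5))
E
```

```text
[0.61212846 0.08925389 0.32974521] [-175.87208572    0.36133639    7.60835546] 0.0205410547142389 [-0.01944512 -0.23975271 -4.68902448] [-0.24081865  0.00730377 -0.01977271] [  7.55176792  13.82936188  11.76942641  88.30548463   4.1275554
 179.94326643]
{'dx': np.float64(-0.0022), 'dy': np.float64(-0.109), 'dz': np.float64(-0.0033), 'roll': np.float64(0.1939)}
```

Joint 6 reached its 180° limit, so I'll turn the long way round instead, at a safe height.

Request:
{"op": "drive_tool", "data": {
  "plan": [
    {"dx": -0.01,"dy": -0.01,"dz": -0.02,"roll": -0.1,"hand": 0.012},
    {"dx": -0.02,"dy": -0.03,"dz": -0.03,"roll": -0.2,"hand": 0.012},
    {"dx": -0.03,"dy": -0.05,"dz": -0.03,"roll": -0.3,"hand": 0.012},
    {"dx": -0.04,"dy": -0.07,"dz": -0.03,"roll": -0.4,"hand": 0.012},
    {"dx": -0.04,"dy": -0.09,"dz": -0.03,"roll": -0.5,"hand": 0.012},
    {"dx": -0.04,"dy": -0.1,"dz": -0.03,"roll": -0.6,"hand": 0.012},
    {"dx": -0.04,"dy": -0.1,"dz": -0.03,"roll": -0.7,"hand": 0.012},
    {"dx": -0.04,"dy": -0.1,"dz": -0.03,"roll": -0.8,"hand": 0.012},
    {"dx": -0.04,"dy": -0.1,"dz": -0.03,"roll": -0.9,"hand": 0.012},
    {"dx": -0.04,"dy": -0.1,"dz": -0.03,"roll": -1.0,"hand": 0.012},
    {"dx": -0.04,"dy": -0.1,"dz": -0.03,"roll": -1.1,"hand": 0.012},
    {"dx": -0.04,"dy": -0.1,"dz": -0.03,"roll": -1.2,"hand": 0.012},
    {"dx": -0.04,"dy": -0.1,"dz": -0.03,"roll": -1.3,"hand": 0.012},
    {"dx": -0.04,"dy": -0.1,"dz": -0.03,"roll": -1.4,"hand": 0.012},
    {"dx": -0.04,"dy": -0.1,"dz": -0.03,"roll": -1.5,"hand": 0.012},
    {"dx": -0.04,"dy": -0.1,"dz": -0.03,"roll": -1.6,"hand": 0.012},
    {"dx": -0.04,"dy": -0.1,"dz": -0.03,"roll": -1.7,"hand": 0.012},
    {"dx": -0.04,"dy": -0.1,"dz": -0.03,"roll": -1.8,"hand": 0.012},
    {"dx": -0.04,"dy": -0.1,"dz": -0.03,"roll": -1.9,"hand": 0.012},
    {"dx": -0.04,"dy": -0.1,"dz": -0.03,"roll": -2.0,"hand": 0.012}
  ]
}}

```text
time: 13.63
ee_pos: [0.5596, 0.1811, 0.3671]
tcp_rot: [178.6, -3.9, 122.6]
wrist_force: [-0.3, -0.1, -4.1]
opening: 0.0207
```

```bash
python3 - <<'E'
from h import *
o=bot.get_obs(); print(o["ee_pos"],o["tcp_rot"],o["opening"],o["wrist_force"],o["q"])
E
```

```text
[0.55962462 0.18111695 0.36708942] [178.59150455  -3.88886583 122.56171717] 0.02067120749204154 [-0.33556972 -0.07978893 -4.07244192] [17.15208251  9.43748297 10.78412988 91.02031371  4.12283639 74.64993197]
```

Request:
{"op": "drive_tool", "data": {
  "plan": [
    {"dx": 0,"dy": 0,"dz": 0,"roll": -0.12,"hand": 0.012},
    {"dx": 0,"dy": 0,"dz": 0,"roll": -0.24,"hand": 0.012},
    {"dx": 0,"dy": 0,"dz": 0,"roll": -0.36,"hand": 0.012},
    {"dx": 0,"dy": 0,"dz": 0,"roll": -0.48,"hand": 0.012},
    {"dx": 0,"dy": 0,"dz": 0,"roll": -0.6,"hand": 0.012},
    {"dx": 0,"dy": 0,"dz": 0,"roll": -0.72,"hand": 0.012},
    {"dx": 0,"dy": 0,"dz": 0,"roll": -0.84,"hand": 0.012},
    {"dx": 0,"dy": 0,"dz": 0,"roll": -0.96,"hand": 0.012},
    {"dx": 0,"dy": 0,"dz": 0,"roll": -1.08,"hand": 0.012},
    {"dx": 0,"dy": 0,"dz": 0,"roll": -1.2,"hand": 0.012},
    {"dx": 0,"dy": 0,"dz": 0,"roll": -1.32,"hand": 0.012},
    {"dx": 0,"dy": 0,"dz": 0,"roll": -1.44,"hand": 0.012},
    {"dx": 0,"dy": 0,"dz": 0,"roll": -1.56,"hand": 0.012},
    {"dx": 0,"dy": 0,"dz": 0,"roll": -1.68,"hand": 0.012},
    {"dx": 0,"dy": 0,"dz": 0,"roll": -1.8,"hand": 0.012},
    {"dx": 0,"dy": 0,"dz": 0,"roll": -1.92,"hand": 0.012},
    {"dx": 0,"dy": 0,"dz": 0,"roll": -2.04,"hand": 0.012},
    {"dx": 0,"dy": 0,"dz": 0,"roll": -2.16,"hand": 0.012},
    {"dx": 0,"dy": 0,"dz": 0,"roll": -2.28,"hand": 0.012},
    {"dx": 0,"dy": 0,"dz": 0,"roll": -2.4,"hand": 0.012}
  ]
}}

```text
time: 15.3
ee_pos: [0.5596, 0.1811, 0.3671]
tcp_rot: [178.4, 3.8, -100.0]
wrist_force: [-0.8, 0.5, -4.2]
opening: 0.0201
```

Request:
{"op": "drive_tool", "data": {
  "plan": [
    {"dx": 0,"dy": 0,"dz": 0,"roll": -0.12,"hand": 0.012},
    {"dx": 0,"dy": 0,"dz": 0,"roll": -0.24,"hand": 0.012},
    {"dx": 0,"dy": 0,"dz": 0,"roll": -0.36,"hand": 0.012},
    {"dx": 0,"dy": 0,"dz": 0,"roll": -0.48,"hand": 0.012},
    {"dx": 0,"dy": 0,"dz": 0,"roll": -0.6,"hand": 0.012},
    {"dx": 0,"dy": 0,"dz": 0,"roll": -0.72,"hand": 0.012},
    {"dx": 0,"dy": 0,"dz": 0,"roll": -0.84,"hand": 0.012},
    {"dx": 0,"dy": 0,"dz": 0,"roll": -0.96,"hand": 0.012},
    {"dx": 0,"dy": 0,"dz": 0,"roll": -1.08,"hand": 0.012},
    {"dx": 0,"dy": 0,"dz": 0,"roll": -1.2,"hand": 0.012},
    {"dx": 0,"dy": 0,"dz": 0,"roll": -1.32,"hand": 0.012},
    {"dx": 0,"dy": 0,"dz": 0,"roll": -1.44,"hand": 0.012},
    {"dx": 0,"dy": 0,"dz": 0,"roll": -1.56,"hand": 0.012},
    {"dx": 0,"dy": 0,"dz": 0,"roll": -1.68,"hand": 0.012},
    {"dx": 0,"dy": 0,"dz": 0,"roll": -1.8,"hand": 0.012},
    {"dx": 0,"dy": 0,"dz": 0,"roll": -1.92,"hand": 0.012},
    {"dx": 0,"dy": 0,"dz": 0,"roll": -1.98,"hand": 0.012},
    {"dx": 0,"dy": 0,"dz": 0,"roll": -1.98,"hand": 0.012}
  ]
}}

```text
time: 16.8
ee_pos: [0.5596, 0.1811, 0.3671]
tcp_rot: [-175.9, -0.1, 13.3]
wrist_force: [-0.0, -0.3, -3.6]
opening: 0.0202
```

```bash
python3 - <<'E'
from h import *
o=bot.get_obs(); print(o["ee_pos"],o["tcp_rot"],o["opening"],o["wrist_force"],o["q"])
E
```

```text
[0.5596318  0.18105837 0.36711071] [-1.75859700e+02 -5.37026440e-02  1.33329794e+01] 0.02017825268795197 [-0.01742427 -0.30582914 -3.60656318] [  17.14553049    9.43426582   10.78275924   91.01913413    4.12755048
 -176.17752148]
```

Now I nudge it past the lower limit in small steps, to see whether the tilt unwinds.

Request:
{"op": "drive_tool", "data": {
  "plan": [
    {"dx": 0,"dy": 0,"dz": 0,"roll": -0.12,"hand": 0.012},
    {"dx": 0,"dy": 0,"dz": 0,"roll": -0.2,"hand": 0.012},
    {"dx": 0,"dy": 0,"dz": 0,"roll": -0.2,"hand": 0.012}
  ]
}}

```text
time: 17.05
ee_pos: [0.5437, 0.2201, 0.3674]
tcp_rot: [-177.4, -0.8, 21.3]
wrist_force: [-0.6, -0.6, -3.9]
opening: 0.0205
```

```bash
python3 - <<'E'
from h import *
o=bot.get_obs(); print(o["ee_pos"],o["tcp_rot"],o["opening"],o["q"])
E
```

```text
[0.543691   0.22010692 0.36735094] [-177.39108286   -0.8263581    21.33162978] 0.020452153395558836 [  21.54435613    8.89702355   10.21938486   90.48631693    2.60583118
 -179.7870756 ]
```

Request:
{"op": "drive_tool", "data": {
  "plan": [
    {"dx": 0,"dy": 0,"dz": 0,"roll": -0.11,"hand": 0.012},
    {"dx": 0,"dy": 0,"dz": 0,"roll": -0.22,"hand": 0.012},
    {"dx": 0,"dy": 0,"dz": 0,"roll": -0.22,"hand": 0.012}
  ]
}}

```text
time: 17.3
ee_pos: [0.5084, 0.2835, 0.3674]
tcp_rot: [-179.9, -1.3, 28.9]
wrist_force: [-0.8, -0.2, -4.5]
opening: 0.0204
```

```bash
python3 - <<'E'
from h import *
from link import cmd
o=bot.get_obs(); print(o["ee_pos"],o["tcp_rot"],o["opening"],o["q"])
print(cmd(o,[.5955,.197,.178],-3.5))
E
```

```text
[0.50838047 0.28350357 0.36739393] [-179.85543684   -1.27502725   28.92590437] 0.020403648621072013 [ 2.91197813e+01  8.00241607e+00  9.23162488e+00  8.99536998e+01
  1.40248267e-01 -1.79806171e+02]
{'dx': np.float64(0.0344), 'dy': np.float64(0.1178), 'dz': np.float64(0.0344), 'roll': np.float64(0.5659)}
```

```bash
python3 - <<'E'
s=open('link.py').read()
a=s.index("    R0="); b=s.index("    dy=(yaw")
s=s[:a]+'    dl=R.T@(np.array(g)-(o["ee_pos"]+R[:,2]*.155))\n'+s[b:]
open('link.py','w').write(s)
from link import *; from workcell import bot
print(cmd(bot.get_obs(),[.5955,.197,.178],-3.5))
E
```

```text
{'dx': np.float64(0.0302), 'dy': np.float64(0.1183), 'dz': np.float64(0.0348), 'roll': np.float64(0.5659)}
```

Request:
{"op": "drive_tool", "data": {
  "plan": [
    {"dx": 0.005,"dy": 0.02,"dz": 0.005,"roll": 0.09,"hand": 0.012},
    {"dx": 0.01,"dy": 0.04,"dz": 0.01,"roll": 0.18,"hand": 0.012},
    {"dx": 0.015,"dy": 0.06,"dz": 0.015,"roll": 0.27,"hand": 0.012},
    {"dx": 0.02,"dy": 0.08,"dz": 0.02,"roll": 0.36,"hand": 0.012},
    {"dx": 0.025,"dy": 0.1,"dz": 0.025,"roll": 0.45,"hand": 0.012},
    {"dx": 0.03,"dy": 0.118,"dz": 0.03,"roll": 0.54,"hand": 0.012},
    {"dx": 0.03,"dy": 0.118,"dz": 0.03,"roll": 0.566,"hand": 0.012},
    {"dx": 0.03,"dy": 0.118,"dz": 0.03,"roll": 0.566,"hand": 0.012},
    {"dx": 0.03,"dy": 0.118,"dz": 0.03,"roll": 0.566,"hand": 0.012}
  ]
}}

```text
time: 18.05
ee_pos: [0.593, 0.1935, 0.3376]
tcp_rot: [-179.2, -0.9, -3.6]
wrist_force: [0.1, 1.0, -4.3]
opening: 0.0203
```

```bash
python3 - <<'E'
from h import *
import pickle
o=bot.get_obs(); print(o["ee_pos"],o["tcp_rot"],o["opening"],o["q"])
c=cam("wrist"); save(c,"w9.png",s=1.5); pickle.dump((c,o),open("w9.pkl","wb"))
E
```

```text
[0.59304161 0.19351765 0.33761127] [-179.15342937   -0.94420252   -3.57817523] 0.020312549824267785 [  17.99347543   13.63903214   12.4359734    87.60764457    0.44015514
 -158.43075677]
```

View pics/w9.png

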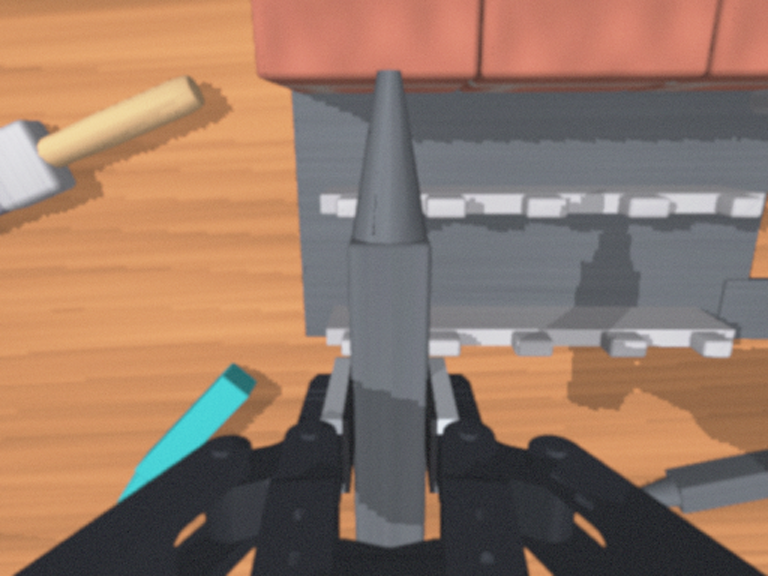

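```bash
cat > rails.py <<'E'
from h import *
from link import *
import pickle
c,o=pickle.load(open("w9.pkl","rb")); p=cloud(c)
ctr=np.array([.5935,.122])
h=(p[...,:2]-ctr)@np.array([ex,ey]).T
m=(p[...,2]>.056)&(p[...,2]<.068)&(np.abs(np.abs(h[...,0])-.038)<.012)&(np.abs(h[...,1])<.12)
k,l,s,cc=cv2.connectedComponentsWithStats(m.astype(np.uint8))
for i in range(1,k):
    if s[i,4]>40:
        q=h[l==i]*1000; print(s[i,4],cc[i].round(),"x",np.percentile(q[:,0],[3,97]).round(1),"y",np.percentile(q[:,1],[3,97]).round(1),"z",p[l==i][:,2].mean().round(4))
E
python3 rails.py
```

```text
353 [297. 138.] x [34.8 43.7] y [37.8 56.2] z 0.0609
371 [364. 138.] x [34.9 43.9] y [-11.8   6.7] z 0.0608
395 [431. 138.] x [34.9 44. ] y [-61.5 -43. ] z 0.0607
319 [496. 138.] x [34.8 44. ] y [-106.3  -93.1] z 0.0605
176 [230. 138.] x [33.8 43.6] y [ 92.  101.5] z 0.061
68 [230. 231.] x [-40.8 -32.2] y [ 96.7 100.9] z 0.0607
271 [296. 231.] x [-41.6 -31.9] y [37.5 53.6] z 0.0606
324 [356. 231.] x [-41.1 -31.7] y [-12.1   6.5] z 0.0604
335 [417. 231.] x [-40.6 -31.7] y [-61.6 -43.2] z 0.0604
266 [477. 231.] x [-40.4 -31.5] y [-107.   -93.3] z 0.0602
```

```bash
cat > held.py <<'E'
from h import *
from link import *
from scipy.spatial.transform import Rotation as Ro
def held(c,o):
    p=cloud(c); R=Ro.from_euler("xyz",o["tcp_rot"],degrees=True).as_matrix()
    g=(p-(o["ee_pos"]+R[:,2]*.155))@R   # grasp frame coords
    v,u=np.mgrid[:384,:512]
    m=(np.abs(g[...,1])<.03)&(np.abs(g[...,2])<.035)&(g[...,0]>.014)&(g[...,0]<.14)&(u>180)&(u<340)
    q=g[m]; 
    xs=np.arange(.02,.11,.01)
    for x in xs:
        r=q[np.abs(q[:,0]-x)<.003]
        if len(r)>5: print(round(x,3),"y",np.percentile(r[:,1],[2,98]).round(4),"z top",np.percentile(r[:,2],10).round(4),len(r))
    print("tip x",q[:,0].max().round(4))
if __name__=="__main__":
    import pickle
    held(*pickle.load(open("w9.pkl","rb")))
E
python3 held.py
```

```text
0.02 y [-0.0102  0.0105] z top -0.0004 669
0.03 y [-0.0102  0.0107] z top -0.0004 732
0.04 y [-0.0103  0.0104] z top -0.0004 790
0.05 y [-0.01    0.0104] z top -0.0002 913
0.06 y [-0.0082  0.0085] z top 0.0025 679
0.07 y [-0.0066  0.0068] z top 0.0041 576
0.08 y [-0.0049  0.0051] z top 0.0059 450
0.09 y [-0.0033  0.0035] z top 0.0072 270
tip x 0.0921
```

```bash
python3 - <<'E'
from link import *; from workcell import bot
o=bot.get_obs()
for z in(.085,.0675): print(cmd(o,[.5965,.1943,z],-3.5))
E
```

```text
{'dx': np.float64(-0.0007), 'dy': np.float64(0.003), 'dz': np.float64(0.0979), 'roll': np.float64(-0.0005)}
{'dx': np.float64(-0.001), 'dy': np.float64(0.0033), 'dz': np.float64(0.1153), 'roll': np.float64(-0.0005)}
```

Request:
{"op": "drive_tool", "data": {
  "plan": [
    {"dx": -0.001,"dy": 0.003,"dz": 0.02,"roll": 0,"hand": 0.012},
    {"dx": -0.001,"dy": 0.003,"dz": 0.04,"roll": 0,"hand": 0.012},
    {"dx": -0.001,"dy": 0.003,"dz": 0.06,"roll": 0,"hand": 0.012},
    {"dx": -0.001,"dy": 0.003,"dz": 0.08,"roll": 0,"hand": 0.012},
    {"dx": -0.001,"dy": 0.003,"dz": 0.095,"roll": 0,"hand": 0.012},
    {"dx": -0.001,"dy": 0.003,"dz": 0.103,"roll": 0,"hand": 0.012},
    {"dx": -0.001,"dy": 0.003,"dz": 0.11,"roll": 0,"hand": 0.012},
    {"dx": -0.001,"dy": 0.003,"dz": 0.115,"roll": 0,"hand": 0.012},
    {"dx": -0.001,"dy": 0.003,"dz": 0.115,"roll": 0,"hand": 0.012},
    {"dx": -0.001,"dy": 0.003,"dz": 0.115,"roll": 0,"hand": 0.012}
  ]
}}

```text
time: 18.93
ee_pos: [0.5941, 0.1922, 0.2236]
tcp_rot: [-179.1, -1.0, -3.6]
wrist_force: [-0.4, 0.4, -4.6]
opening: 0.0204
```

Request:
{"op": "drive_tool", "data": {
  "plan": [
    {"dx": 0,"dy": 0,"dz": 0.002,"roll": 0,"hand": 0.012},
    {"dx": 0,"dy": 0,"dz": 0.002,"roll": 0,"hand": 0.012},
    {"dx": 0,"dy": 0,"dz": 0.002,"roll": 0,"hand": 0.05},
    {"dx": 0,"dy": 0,"dz": 0.002,"roll": 0,"hand": 0.05},
    {"dx": 0,"dy": 0,"dz": 0.002,"roll": 0,"hand": 0.05},
    {"dx": 0,"dy": 0,"dz": 0.002,"roll": 0,"hand": 0.05},
    {"dx": 0,"dy": 0,"dz": -0.02,"roll": 0,"hand": 0.05},
    {"dx": 0,"dy": 0,"dz": -0.05,"roll": 0,"hand": 0.05},
    {"dx": 0,"dy": 0,"dz": -0.09,"roll": 0,"hand": 0.085},
    {"dx": 0,"dy": 0,"dz": -0.12,"roll": 0,"hand": 0.085},
    {"dx": 0,"dy": 0,"dz": -0.15,"roll": 0,"hand": 0.085},
    {"dx": 0,"dy": 0,"dz": -0.15,"roll": 0,"hand": 0.085}
  ]
}}

```text
time: 19.93
ee_pos: [0.5915, 0.1899, 0.3796]
tcp_rot: [-179.0, -1.5, -3.6]
wrist_force: [0.5, 0.4, 1.6]
opening: 0.0847
```

```bash
python3 - <<'E'
from low import *
from link import *
import pickle
o=bot.get_obs(); print(o["ee_pos"],o["tcp_rot"],o["opening"],o["q"])
c=cam("wrist"); save(c,"w10.png",s=1.3); p=cloud(c)
ctr=np.array([.5943,.1195]); h=(p[...,:2]-ctr)@np.array([ex,ey]).T
m=(np.abs(h[...,1]-.075)<.016)&(p[...,2]>.063)&(p[...,2]<.075)&(h[...,0]>-.06)&(h[...,0]<.06)
q=h[m]; print(len(q),"x",np.percentile(q[:,0],[1,99])*1e3,"y",[np.percentile(q[np.abs(q[:,0]-x)<.01][:,1],[2,98])*1e3 for x in(-.03,.0,.035)],"z",p[m][:,2].mean(), np.polyfit(q[:,0],p[m][:,2],1))
lows("top");lows("scene")
E
```

```text
[0.59147805 0.18987748 0.37964071] [-178.97548546   -1.45343968   -3.58524787] 0.08474666688128009 [  17.72115981   13.45639146   16.86191839   91.67923859    0.42646852
 -158.70016281]
2899 x [-48.85386918  57.59697191] y [array([63.95772665, 84.90375181]), array([64.28167377, 85.52992771]), array([63.75592139, 85.0920251 ])] z 0.06704076826974822 [-0.00758178  0.06708415]
top [266. 220.] [422.3 -20.3] [ 21.5 139.2] 11.1 [57. 57. 58.]
top [369. 230.] [ 386.5 -350.6] [88.  27.2] 50.2 [81. 77. 77.]
scene [214. 204.] [424.1 -22.5] [ 21.9 140.9] 10.5 [90. 92. 94.]
scene [127. 288.] [ 390.  -352.6] [87.1 25.9] 52.6 [147. 145. 144.]
```

View pics/w10.png

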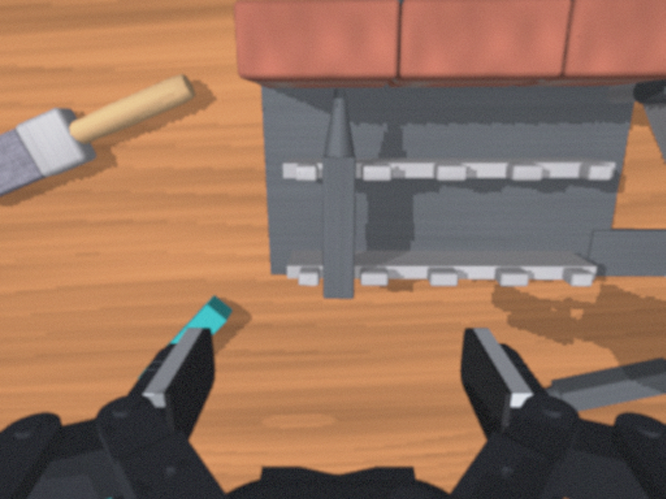

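Blank A is seated and flat in place 3: its top is at z=0.067 and its y is within 0.5 mm. Next is blank B, with a flipped tool yaw that keeps joint 6 within range.

```bash
python3 - <<'E'
from link import *; from workcell import bot
o=bot.get_obs()
print(cmd(o,[.4272,-.0425,.16],-78.9))
E
```

```text
{'dx': np.float64(-0.153), 'dy': np.float64(0.2453), 'dz': np.float64(0.0512), 'roll': np.float64(1.3146)}
```

Request:
{"op": "drive_tool", "data": {
  "plan": [
    {"dx": -0.02,"dy": 0.02,"dz": 0,"roll": 0.1,"hand": 0.085},
    {"dx": -0.04,"dy": 0.04,"dz": 0,"roll": 0.2,"hand": 0.085},
    {"dx": -0.06,"dy": 0.065,"dz": 0,"roll": 0.3,"hand": 0.085},
    {"dx": -0.075,"dy": 0.09,"dz": 0,"roll": 0.4,"hand": 0.085},
    {"dx": -0.09,"dy": 0.115,"dz": 0,"roll": 0.5,"hand": 0.085},
    {"dx": -0.105,"dy": 0.14,"dz": 0,"roll": 0.6,"hand": 0.085},
    {"dx": -0.12,"dy": 0.165,"dz": 0.01,"roll": 0.7,"hand": 0.085},
    {"dx": -0.135,"dy": 0.19,"dz": 0.02,"roll": 0.8,"hand": 0.085},
    {"dx": -0.15,"dy": 0.215,"dz": 0.03,"roll": 0.9,"hand": 0.085},
    {"dx": -0.153,"dy": 0.235,"dz": 0.04,"roll": 1.0,"hand": 0.085},
    {"dx": -0.153,"dy": 0.245,"dz": 0.05,"roll": 1.1,"hand": 0.085},
    {"dx": -0.153,"dy": 0.245,"dz": 0.05,"roll": 1.2,"hand": 0.085},
    {"dx": -0.153,"dy": 0.245,"dz": 0.05,"roll": 1.3,"hand": 0.085},
    {"dx": -0.153,"dy": 0.245,"dz": 0.05,"roll": 1.315,"hand": 0.085},
    {"dx": -0.153,"dy": 0.245,"dz": 0.05,"roll": 1.315,"hand": 0.085},
    {"dx": -0.153,"dy": 0.245,"dz": 0.05,"roll": 1.315,"hand": 0.085}
  ]
}}

```text
time: 21.42
ee_pos: [0.4242, -0.0443, 0.3157]
tcp_rot: [-178.9, 0.6, -78.7]
wrist_force: [0.1, -0.4, -0.1]
opening: 0.0849
```

```bash
python3 - <<'E'
from wb import *
c=cam("wrist"); save(c,"w11.png",s=1.3)
o=bot.get_obs(); print(o["ee_pos"],o["tcp_rot"],o["q"])
for mid,yaw in blank(c): print(cmd(o,[*mid,.0225],yaw+180))
E
```

```text
[ 0.42425659 -0.0442389   0.31595098] [-178.89070372    0.5746328   -78.73872707] [  -6.18333975  -13.41282448  -17.0444659    85.48223845    0.88065475
 -107.43223951]
blank pix [ 75. 207.] mid [0.5809 0.1109] yaw -121.09 len 0.2549 w [0.029  0.0424] 0.0825 ztop 0.0171 rect [ 86.5 143.7]
blank pix [262. 186.] mid [ 0.4272 -0.0411] yaw 101.39 len 0.1415 w [0.0207 0.0093] 0.0217 ztop 0.0231 rect [ 21.7 117.2]
{'dx': np.float64(-0.1186), 'dy': np.float64(-0.1782), 'dz': np.float64(0.1432), 'roll': np.float64(-2.4024)}
{'dx': np.float64(0.0004), 'dy': np.float64(0.0022), 'dz': np.float64(0.1385), 'roll': np.float64(-0.0022)}
```

Request:
{"op": "drive_tool", "data": {
  "plan": [
    {"dx": 0,"dy": 0.002,"dz": 0.04,"roll": 0,"hand": 0.085},
    {"dx": 0,"dy": 0.002,"dz": 0.08,"roll": 0,"hand": 0.085},
    {"dx": 0,"dy": 0.002,"dz": 0.11,"roll": 0,"hand": 0.07},
    {"dx": 0,"dy": 0.002,"dz": 0.127,"roll": 0,"hand": 0.06},
    {"dx": 0,"dy": 0.002,"dz": 0.138,"roll": 0,"hand": 0.045},
    {"dx": 0,"dy": 0.002,"dz": 0.138,"roll": 0,"hand": 0.012},
    {"dx": 0,"dy": 0.002,"dz": 0.138,"roll": 0,"hand": 0.012},
    {"dx": 0,"dy": 0.002,"dz": 0.138,"roll": 0,"hand": 0.012},
    {"dx": 0,"dy": 0.002,"dz": 0.138,"roll": 0,"hand": 0.012},
    {"dx": 0,"dy": 0.002,"dz": 0.138,"roll": 0,"hand": 0.012},
    {"dx": 0,"dy": 0.002,"dz": 0.138,"roll": 0,"hand": 0.012},
    {"dx": 0,"dy": 0.002,"dz": 0.138,"roll": 0,"hand": 0.012},
    {"dx": 0,"dy": 0.002,"dz": 0.138,"roll": 0,"hand": 0.012},
    {"dx": 0,"dy": 0.002,"dz": 0.1,"roll": 0,"hand": 0.012},
    {"dx": 0,"dy": 0.002,"dz": 0.06,"roll": 0,"hand": 0.012},
    {"dx": 0,"dy": 0.002,"dz": 0.02,"roll": 0,"hand": 0.012},
    {"dx": 0,"dy": 0.002,"dz": -0.02,"roll": 0,"hand": 0.012},
    {"dx": 0,"dy": 0.002,"dz": -0.02,"roll": 0,"hand": 0.012}
  ],
  "force": 70
}}

```text
time: 22.97
ee_pos: [0.4226, -0.0452, 0.3439]
tcp_rot: [-178.3, 0.4, -78.9]
wrist_force: [0.9, -0.3, -3.2]
opening: 0.0202
```

```bash
python3 - <<'E'
from link import *; from workcell import bot
o=bot.get_obs(); print(o["ee_pos"],o["tcp_rot"],o["opening"],o["wrist_force"])
ctr=np.array([.5943,.1195]); s1=ctr-.025*ey-.002*ex; print(s1, cmd(o,[*s1,.178],176.5))
E
```

```text
[ 0.42263933 -0.04518351  0.34386538] [-178.31090734    0.3931082   -78.90395912] 0.020243170103873612 [ 0.92376013 -0.30397191 -3.24230849]
[0.59077752 0.09466873] {'dx': np.float64(-0.1037), 'dy': np.float64(-0.1869), 'dz': np.float64(0.0172), 'roll': np.float64(1.8255)}
```

Request:
{"op": "drive_tool", "data": {
  "plan": [
    {"dx": -0.006,"dy": -0.01,"dz": 0,"roll": 0.1,"hand": 0.012},
    {"dx": -0.012,"dy": -0.02,"dz": 0,"roll": 0.2,"hand": 0.012},
    {"dx": -0.018,"dy": -0.03,"dz": 0,"roll": 0.3,"hand": 0.012},
    {"dx": -0.024,"dy": -0.04,"dz": 0,"roll": 0.4,"hand": 0.012},
    {"dx": -0.03,"dy": -0.05,"dz": 0,"roll": 0.5,"hand": 0.012},
    {"dx": -0.036,"dy": -0.06,"dz": 0,"roll": 0.6,"hand": 0.012},
    {"dx": -0.042,"dy": -0.07,"dz": 0,"roll": 0.7,"hand": 0.012},
    {"dx": -0.048,"dy": -0.08,"dz": 0,"roll": 0.8,"hand": 0.012},
    {"dx": -0.054,"dy": -0.09,"dz": 0,"roll": 0.9,"hand": 0.012},
    {"dx": -0.06,"dy": -0.1,"dz": 0,"roll": 1.0,"hand": 0.012},
    {"dx": -0.066,"dy": -0.11,"dz": 0,"roll": 1.1,"hand": 0.012},
    {"dx": -0.072,"dy": -0.12,"dz": 0,"roll": 1.2,"hand": 0.012},
    {"dx": -0.078,"dy": -0.135,"dz": 0,"roll": 1.3,"hand": 0.012},
    {"dx": -0.084,"dy": -0.15,"dz": 0,"roll": 1.4,"hand": 0.012},
    {"dx": -0.09,"dy": -0.165,"dz": 0.005,"roll": 1.5,"hand": 0.012},
    {"dx": -0.097,"dy": -0.178,"dz": 0.01,"roll": 1.6,"hand": 0.012},
    {"dx": -0.104,"dy": -0.187,"dz": 0.015,"roll": 1.7,"hand": 0.012},
    {"dx": -0.104,"dy": -0.187,"dz": 0.015,"roll": 1.8,"hand": 0.012},
    {"dx": -0.104,"dy": -0.187,"dz": 0.015,"roll": 1.826,"hand": 0.012},
    {"dx": -0.104,"dy": -0.187,"dz": 0.015,"roll": 1.826,"hand": 0.012}
  ]
}}

```text
time: 24.63
ee_pos: [0.5857, 0.0933, 0.3247]
tcp_rot: [179.2, 0.8, 176.4]
wrist_force: [0.2, -0.4, -4.5]
opening: 0.0205
```

```bash
cat > held2.py <<'E'
from held import *
o=bot.get_obs(); print(o["ee_pos"],o["tcp_rot"],o["opening"],o["wrist_force"],o["q"])
c=cam("wrist"); save(c,"w12.png",s=1.3); held(c,o)
ctr=np.array([.5943,.1195]); s1=ctr-.025*ey-.002*ex
for z in(.09,.068,.066): print(cmd(o,[*s1,z],176.5))
E
python3 held2.py
```

```text
[0.58574699 0.09333536 0.32465926] [179.18908431   0.84186071 176.4049968 ] 0.020468669570316705 [ 0.18364981 -0.38167425 -4.52853026] [ 8.93907017  9.40650399  6.09406094 85.68978612  0.60889838 12.53341765]
0.02 y [-0.0106  0.0103] z top 0.0013 673
0.03 y [-0.0108  0.0099] z top 0.0012 715
0.04 y [-0.0108  0.0101] z top 0.0011 769
0.05 y [-0.0106  0.0099] z top 0.0014 897
tip x 0.0501
{'dx': np.float64(-0.0015), 'dy': np.float64(-0.0017), 'dz': np.float64(0.0797), 'roll': np.float64(-0.0017)}
{'dx': np.float64(-0.0012), 'dy': np.float64(-0.002), 'dz': np.float64(0.1017), 'roll': np.float64(-0.0017)}
{'dx': np.float64(-0.0011), 'dy': np.float64(-0.002), 'dz': np.float64(0.1037), 'roll': np.float64(-0.0017)}
```

Request:
{"op": "drive_tool", "data": {
  "plan": [
    {"dx": -0.001,"dy": -0.002,"dz": 0.02,"roll": 0,"hand": 0.012},
    {"dx": -0.001,"dy": -0.002,"dz": 0.04,"roll": 0,"hand": 0.012},
    {"dx": -0.001,"dy": -0.002,"dz": 0.06,"roll": 0,"hand": 0.012},
    {"dx": -0.001,"dy": -0.002,"dz": 0.075,"roll": 0,"hand": 0.012},
    {"dx": -0.001,"dy": -0.002,"dz": 0.085,"roll": 0,"hand": 0.012},
    {"dx": -0.001,"dy": -0.002,"dz": 0.094,"roll": 0,"hand": 0.012},
    {"dx": -0.001,"dy": -0.002,"dz": 0.1,"roll": 0,"hand": 0.012},
    {"dx": -0.001,"dy": -0.002,"dz": 0.103,"roll": 0,"hand": 0.012},
    {"dx": -0.001,"dy": -0.002,"dz": 0.103,"roll": 0,"hand": 0.012},
    {"dx": -0.001,"dy": -0.002,"dz": 0.103,"roll": 0,"hand": 0.012}
  ]
}}

```text
time: 25.52
ee_pos: [0.5884, 0.0925, 0.2247]
tcp_rot: [179.2, 1.0, 176.5]
wrist_force: [-4.5, -1.5, 5.2]
opening: 0.02
```

Request:
{"op": "drive_tool", "data": {
  "plan": [
    {"dx": 0,"dy": 0,"dz": 0,"roll": 0,"hand": 0.05},
    {"dx": 0,"dy": 0,"dz": 0,"roll": 0,"hand": 0.05},
    {"dx": 0,"dy": 0,"dz": 0,"roll": 0,"hand": 0.05},
    {"dx": 0,"dy": 0,"dz": 0,"roll": 0,"hand": 0.05},
    {"dx": 0,"dy": 0,"dz": -0.02,"roll": 0,"hand": 0.05},
    {"dx": 0,"dy": 0,"dz": -0.05,"roll": 0,"hand": 0.05},
    {"dx": 0,"dy": 0,"dz": -0.09,"roll": 0,"hand": 0.085},
    {"dx": 0,"dy": 0,"dz": -0.12,"roll": 0,"hand": 0.085},
    {"dx": 0,"dy": 0,"dz": -0.15,"roll": 0,"hand": 0.085},
    {"dx": 0.06,"dy": 0,"dz": -0.17,"roll": 0,"hand": 0.085},
    {"dx": 0.1,"dy": 0,"dz": -0.17,"roll": 0,"hand": 0.085},
    {"dx": 0.1,"dy": 0,"dz": -0.17,"roll": 0,"hand": 0.085}
  ]
}}

```text
time: 26.52
ee_pos: [0.4832, 0.0964, 0.3929]
tcp_rot: [179.1, 1.0, 176.5]
wrist_force: [-1.1, 0.1, -0.2]
opening: 0.085
```

```bash
cat > seat.py <<'E'
from h import *
from link import *
def seat(n,c):
    p=cloud(c); ctr=np.array([.5943,.1195]); h=(p[...,:2]-ctr)@np.array([ex,ey]).T
    for s,y0 in((3,.075),(1,-.025)):
        m=(np.abs(h[...,1]-y0)<.016)&(p[...,2]>.062)&(p[...,2]<.075)&(h[...,0]>-.06)&(h[...,0]<.065)
        q=h[m]
        if len(q)<30: print(n,s,"few",len(q)); continue
        print(n,s,len(q),"x",(np.percentile(q[:,0],[1,99])*1e3).round(1),"y",[(np.percentile(q[np.abs(q[:,0]-x)<.012][:,1],[3,97])*1e3).round(1) for x in(-.03,.0,.03)],"z",p[m][:,2].mean().round(4),"slope",np.polyfit(q[:,0],p[m][:,2],1)[0].round(3))
        m=(np.abs(h[...,1]-y0)<.012)&(p[...,2]>.045)&(p[...,2]<.075)&(h[...,0]>.06)&(h[...,0]<.094); print("   tip x",h[m][:,0].max() if m.any() else None)
E
python3 - <<'E'
from seat import *
o=bot.get_obs(); print(o["ee_pos"],o["tcp_rot"],o["opening"],o["wrist_force"],o["q"])
for n in("top","scene"):
    c=cam(n); seat(n,c)
    save(c,n+"13.png",(150,80,400,260) if n=="top" else (130,130,400,330),2.9)
E
```

```text
[0.48318722 0.09643019 0.39291743] [179.13525316   1.02332119 176.46054029] 0.08496964802721603 [-1.1001414   0.05108856 -0.16066672] [11.15563657 -3.83022011 -0.12032354 92.5007066   0.5768907  14.69346133]
top 3 few 0
top 1 few 0
scene 3 293 x [-49.5  62.4] y [array([62.8, 84.4]), array([62.6, 85.2]), array([63.4, 83.1])] z 0.0667 slope -0.012
   tip x 0.09038053777330664
scene 1 312 x [-50.2  62.2] y [array([-37.3, -15.3]), array([-37.2, -15.8]), array([-37. , -13.9])] z 0.0668 slope -0.011
   tip x 0.08988147607926911
```

View pics/scene13.png

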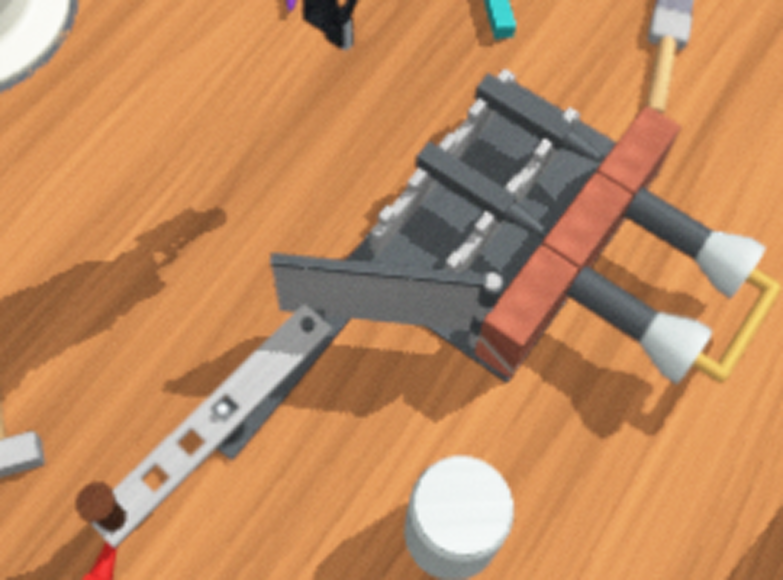

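Both blanks are seated in places 3 and 1: tops at z=0.067, level, and tips clear of the wall. The pin is still in the near hole at (223,408). Back to the knob.

```bash
python3 - <<'E'
from link import *; from workcell import bot
o=bot.get_obs()
print(cmd(o,[.5205,-.3297,.22],81.4))
E
```

```text
{'dx': np.float64(-0.0596), 'dy': np.float64(-0.4258), 'dz': np.float64(0.0129), 'roll': np.float64(1.6599)}
```

Request:
{"op": "drive_tool", "data": {
  "plan": [
    {"dx": -0.004,"dy": -0.03,"dz": 0,"roll": 0.12,"hand": 0.085},
    {"dx": -0.008,"dy": -0.06,"dz": 0,"roll": 0.24,"hand": 0.085},
    {"dx": -0.013,"dy": -0.09,"dz": 0,"roll": 0.36,"hand": 0.085},
    {"dx": -0.017,"dy": -0.12,"dz": 0,"roll": 0.48,"hand": 0.085},
    {"dx": -0.021,"dy": -0.15,"dz": 0,"roll": 0.6,"hand": 0.085},
    {"dx": -0.025,"dy": -0.18,"dz": 0,"roll": 0.72,"hand": 0.085},
    {"dx": -0.029,"dy": -0.21,"dz": 0,"roll": 0.84,"hand": 0.085},
    {"dx": -0.034,"dy": -0.24,"dz": 0,"roll": 0.96,"hand": 0.085},
    {"dx": -0.038,"dy": -0.27,"dz": 0,"roll": 1.08,"hand": 0.085},
    {"dx": -0.042,"dy": -0.3,"dz": 0,"roll": 1.2,"hand": 0.085},
    {"dx": -0.046,"dy": -0.33,"dz": 0,"roll": 1.32,"hand": 0.085},
    {"dx": -0.05,"dy": -0.36,"dz": 0,"roll": 1.44,"hand": 0.085},
    {"dx": -0.055,"dy": -0.39,"dz": 0.005,"roll": 1.56,"hand": 0.085},
    {"dx": -0.06,"dy": -0.42,"dz": 0.01,"roll": 1.66,"hand": 0.085},
    {"dx": -0.06,"dy": -0.426,"dz": 0.013,"roll": 1.66,"hand": 0.085},
    {"dx": -0.06,"dy": -0.426,"dz": 0.013,"roll": 1.66,"hand": 0.085},
    {"dx": -0.06,"dy": -0.426,"dz": 0.013,"roll": 1.66,"hand": 0.085}
  ]
}}

```text
time: 28.03
ee_pos: [0.5197, -0.3326, 0.3724]
tcp_rot: [179.2, -1.0, 81.4]
wrist_force: [0.0, 0.4, 0.3]
opening: 0.0853
```

```bash
cat > kn.py <<'E'
from bar2 import *
def knobtop(c,near):
    p=cloud(c); k=p[(np.hypot(p[...,0]-near[0],p[...,1]-near[1])<.03)&(p[...,2]>.112)&(p[...,2]<.125)]
    r=cv2.minEnclosingCircle((k[:,:2]*1000).astype(np.float32)); print("cap",len(k),np.round(r[0],1),round(r[1],1)); return np.array(r[0])/1000
E
python3 - <<'E'
from kn import *
o=bot.get_obs(); print(o["ee_pos"],o["tcp_rot"])
c=cam("wrist"); report.c=c; h=measure(c); print(h); save(c,"w14.png",s=1.3)
if len(h)>=2: report(h[0][0],h[-1][0])
k=knobtop(c,(.5205,-.3297)); print(cmd(o,[*k,.091],81.4))
E
```

```text
[ 0.5197137  -0.33263048  0.37243971] [179.1703461   -0.96077994  81.38833713]
[((253.5, 21.0), (23.0, 28.0)), ((253.5, 75.0), (24.0, 23.0)), ((254.0, 123.5), (21.0, 22.0))]
L 0.0792 tilt -0.01 yaw -98.64 piv [ 0.5544 -0.1062  0.0532] r 0.1509 theta 0.545 knob [ 0.5206 -0.329   0.089 ] grasp [ 0.5197 -0.332   0.2181] levelknob [ 0.5207 -0.3286] pin along 0.1042 lat 0.0017
cap 1258 [ 520.7 -328.8] 14.9
{'dx': np.float64(-0.0008), 'dy': np.float64(-0.0037), 'dz': np.float64(0.1264), 'roll': np.float64(-0.0002)}
```

Request:
{"op": "drive_tool", "data": {
  "plan": [
    {"dx": -0.001,"dy": -0.0035,"dz": 0.03,"roll": 0,"hand": 0.085},
    {"dx": -0.001,"dy": -0.0035,"dz": 0.06,"roll": 0,"hand": 0.085},
    {"dx": -0.001,"dy": -0.0035,"dz": 0.09,"roll": 0,"hand": 0.085},
    {"dx": -0.001,"dy": -0.0035,"dz": 0.11,"roll": 0,"hand": 0.07},
    {"dx": -0.001,"dy": -0.0035,"dz": 0.126,"roll": 0,"hand": 0.05},
    {"dx": -0.001,"dy": -0.0035,"dz": 0.126,"roll": 0,"hand": 0.012},
    {"dx": -0.001,"dy": -0.0035,"dz": 0.126,"roll": 0,"hand": 0.012},
    {"dx": -0.001,"dy": -0.0035,"dz": 0.126,"roll": 0,"hand": 0.012},
    {"dx": -0.001,"dy": -0.0035,"dz": 0.126,"roll": 0,"hand": 0.012},
    {"dx": -0.001,"dy": -0.0035,"dz": 0.126,"roll": 0,"hand": 0.012},
    {"dx": -0.001,"dy": -0.0035,"dz": 0.126,"roll": 0,"hand": 0.012},
    {"dx": -0.001,"dy": -0.0035,"dz": 0.126,"roll": 0,"hand": 0.012}
  ],
  "force": 80
}}

```text
time: 29.08
ee_pos: [0.5183, -0.3312, 0.2479]
tcp_rot: [179.0, -0.9, 81.4]
wrist_force: [0.0, -0.2, 0.3]
opening: 0.0261
```

```bash
python3 - <<'E'
from link import *; from workcell import bot
from scipy.spatial.transform import Rotation as Ro
o=bot.get_obs(); R=Ro.from_euler("xyz",o["tcp_rot"],degrees=True).as_matrix(); print(o["opening"],o["ee_pos"],o["tcp_rot"],o["ee_pos"]+R[:,2]*.155,o["wrist_force"])
# measured state: near hole seated: bar yaw -98.64, knob (.5206,-.329), pivot from it
u=np.array([np.cos(np.radians(-98.64)),np.sin(np.radians(-98.64))]); kn=np.array([.5206,-.329]); P=kn-.225*u
g0=(o["ee_pos"]+R[:,2]*.155)
for tl in(.05,.1,.15,.2,.25,.3,.34):
    k=np.r_[P+u*(.225*np.cos(tl)-.038*np.sin(tl)),.053+.225*np.sin(tl)+.038*np.cos(tl)]
    print(tl,cmd(o,g0+k-[*kn,.091],81.4))
E
```

```text
0.02609315455428397 [ 0.51830736 -0.33117573  0.24794191] [179.04500702  -0.89452465  81.35788177] [ 0.52122497 -0.32917189  0.09298233] [ 0.02480212 -0.20057812  0.34098639]
0.05 {'dx': np.float64(0.0024), 'dy': np.float64(0.0002), 'dz': np.float64(-0.0112), 'roll': np.float64(-0.0007)}
0.1 {'dx': np.float64(0.0053), 'dy': np.float64(0.0004), 'dz': np.float64(-0.0222), 'roll': np.float64(-0.0007)}
0.15 {'dx': np.float64(0.0087), 'dy': np.float64(0.0006), 'dz': np.float64(-0.0331), 'roll': np.float64(-0.0007)}
0.2 {'dx': np.float64(0.0127), 'dy': np.float64(0.0007), 'dz': np.float64(-0.0437), 'roll': np.float64(-0.0007)}
0.25 {'dx': np.float64(0.0172), 'dy': np.float64(0.0009), 'dz': np.float64(-0.0542), 'roll': np.float64(-0.0007)}
0.3 {'dx': np.float64(0.0223), 'dy': np.float64(0.0011), 'dz': np.float64(-0.0644), 'roll': np.float64(-0.0007)}
0.34 {'dx': np.float64(0.0267), 'dy': np.float64(0.0012), 'dz': np.float64(-0.0724), 'roll': np.float64(-0.0007)}
```

Request:
{"op": "drive_tool", "data": {
  "plan": [
    {"dx": 0.0012,"dy": 0,"dz": -0.006,"roll": 0,"hand": 0.012},
    {"dx": 0.0024,"dy": 0,"dz": -0.011,"roll": 0,"hand": 0.012},
    {"dx": 0.004,"dy": 0,"dz": -0.017,"roll": 0,"hand": 0.012},
    {"dx": 0.0053,"dy": 0,"dz": -0.022,"roll": 0,"hand": 0.012},
    {"dx": 0.007,"dy": 0.0005,"dz": -0.028,"roll": 0,"hand": 0.012},
    {"dx": 0.0087,"dy": 0.0005,"dz": -0.033,"roll": 0,"hand": 0.012},
    {"dx": 0.0107,"dy": 0.0005,"dz": -0.038,"roll": 0,"hand": 0.012},
    {"dx": 0.0127,"dy": 0.0005,"dz": -0.044,"roll": 0,"hand": 0.012},
    {"dx": 0.015,"dy": 0.001,"dz": -0.049,"roll": 0,"hand": 0.012},
    {"dx": 0.0172,"dy": 0.001,"dz": -0.054,"roll": 0,"hand": 0.012},
    {"dx": 0.0197,"dy": 0.001,"dz": -0.059,"roll": 0,"hand": 0.012},
    {"dx": 0.0223,"dy": 0.001,"dz": -0.064,"roll": 0,"hand": 0.012},
    {"dx": 0.026,"dy": 0.001,"dz": -0.071,"roll": 0,"hand": 0.012},
    {"dx": 0.026,"dy": 0.001,"dz": -0.071,"roll": 0,"hand": 0.012},
    {"dx": 0.026,"dy": 0.001,"dz": -0.071,"roll": 0,"hand": 0.012}
  ]
}}

```text
time: 30.33
ee_pos: [0.5219, -0.3065, 0.3193]
tcp_rot: [179.0, -0.9, 81.4]
wrist_force: [1.3, -0.5, -4.9]
opening: 0.0262
```

```bash
python3 - <<'E'
from kn import *
from scipy.spatial.transform import Rotation as Ro
o=bot.get_obs(); R=Ro.from_euler("xyz",o["tcp_rot"],degrees=True).as_matrix(); print(o["opening"],"grasp",o["ee_pos"]+R[:,2]*.155,o["tcp_rot"],o["wrist_force"])
c=cam("wrist"); report.c=c; h=measure(c); print(h); save(c,"w15.png",s=1.3)
if len(h)>=2: report(h[0][0],h[-1][0],.10 if len(h)==3 else .14)
E
```

```text
0.026232025483813905 grasp [ 0.52483454 -0.30452246  0.16431469] [179.04732921  -0.86877777  81.37011079] [ 1.3259401  -0.49429484 -4.92816259]
[((263.7661437988281, 47.709228515625), (32.67184066772461, 32.94919204711914)), ((261.6738586425781, 118.37077331542969), (32.78278350830078, 33.06013107299805)), ((259.5, 188.5), (33.0, 33.0))]
L 0.0797 tilt 0.31 yaw -100.8 piv [ 0.5613 -0.1151  0.0532] r 0.1511 theta 0.62 knob [ 0.5233 -0.3141  0.1581] grasp [ 0.5219 -0.3066  0.1639] levelknob [ 0.5191 -0.3361] pin along 0.0966 lat -0.0028
```

```bash
python3 - <<'E'
from link import *; from workcell import bot
o=bot.get_obs()
k1,y1=knob(.581,.31); ks=np.array([.5248,-.3045,.1643]); kt=np.array([.5425,-.2624,.1643]); k2,y2=knob(.268,.31)
for s in np.linspace(0.1,1,10):
    k,y=knob(.581+(.268-.581)*s,.31); g=k+(ks-k1)*(1-s)+(kt-k2)*s; yy=y+(-98.64-y1)*(1-s)
    print(round(s,1),cmd(o,g,yy+180))
E
```

```text
0.1 {'dx': np.float64(0.0038), 'dy': np.float64(0.0032), 'dz': np.float64(-0.0002), 'roll': np.float64(-0.0318)}
0.2 {'dx': np.float64(0.0077), 'dy': np.float64(0.0058), 'dz': np.float64(-0.0001), 'roll': np.float64(-0.0605)}
0.3 {'dx': np.float64(0.0119), 'dy': np.float64(0.0078), 'dz': np.float64(-0.0), 'roll': np.float64(-0.0861)}
0.4 {'dx': np.float64(0.0162), 'dy': np.float64(0.0094), 'dz': np.float64(0.0001), 'roll': np.float64(-0.1089)}
0.5 {'dx': np.float64(0.0207), 'dy': np.float64(0.0106), 'dz': np.float64(0.0002), 'roll': np.float64(-0.129)}
0.6 {'dx': np.float64(0.0253), 'dy': np.float64(0.0113), 'dz': np.float64(0.0002), 'roll': np.float64(-0.1467)}
0.7 {'dx': np.float64(0.03), 'dy': np.float64(0.0118), 'dz': np.float64(0.0003), 'roll': np.float64(-0.162)}
0.8 {'dx': np.float64(0.0348), 'dy': np.float64(0.0118), 'dz': np.float64(0.0004), 'roll': np.float64(-0.1751)}
0.9 {'dx': np.float64(0.0396), 'dy': np.float64(0.0117), 'dz': np.float64(0.0005), 'roll': np.float64(-0.1863)}
1.0 {'dx': np.float64(0.0445), 'dy': np.float64(0.0112), 'dz': np.float64(0.0005), 'roll': np.float64(-0.1957)}
```

Request:
{"op": "drive_tool", "data": {
  "plan": [
    {"dx": 0.004,"dy": 0.003,"dz": 0,"roll": -0.032,"hand": 0.012},
    {"dx": 0.008,"dy": 0.006,"dz": 0,"roll": -0.06,"hand": 0.012},
    {"dx": 0.012,"dy": 0.008,"dz": 0,"roll": -0.086,"hand": 0.012},
    {"dx": 0.016,"dy": 0.0095,"dz": 0,"roll": -0.11,"hand": 0.012},
    {"dx": 0.0205,"dy": 0.0105,"dz": 0,"roll": -0.13,"hand": 0.012},
    {"dx": 0.025,"dy": 0.0115,"dz": 0,"roll": -0.147,"hand": 0.012},
    {"dx": 0.03,"dy": 0.012,"dz": 0,"roll": -0.162,"hand": 0.012},
    {"dx": 0.035,"dy": 0.012,"dz": 0,"roll": -0.175,"hand": 0.012},
    {"dx": 0.0395,"dy": 0.0115,"dz": 0,"roll": -0.186,"hand": 0.012},
    {"dx": 0.0445,"dy": 0.011,"dz": 0,"roll": -0.196,"hand": 0.012},
    {"dx": 0.0445,"dy": 0.011,"dz": 0,"roll": -0.196,"hand": 0.012},
    {"dx": 0.0445,"dy": 0.011,"dz": 0,"roll": -0.196,"hand": 0.012}
  ]
}}

```text
time: 31.38
ee_pos: [0.5392, -0.2636, 0.3193]
tcp_rot: [179.0, -0.8, 92.6]
wrist_force: [-1.9, -0.4, -3.4]
opening: 0.0261
```

```bash
cat > st.py <<'E'
from kn import *
from scipy.spatial.transform import Rotation as Ro
def st(f):
    o=bot.get_obs(); R=Ro.from_euler("xyz",o["tcp_rot"],degrees=True).as_matrix(); print(o["opening"],"grasp",o["ee_pos"]+R[:,2]*.155,o["tcp_rot"],o["wrist_force"])
    c=cam("wrist"); report.c=c; h=measure(c); print([np.round(x[0],1) for x in h]); save(c,f,s=1.3)
    if len(h)>=2: report(h[0][0],h[-1][0],.10 if len(h)==3 else .14)
    print("pin pix",proj(c,[*pin,.068]))
E
python3 -c "
from st import *; st('w16.png')"
```

```text
0.02614793141884376 grasp [ 0.54193402 -0.26143108  0.16437855] [178.96911039  -0.76665456  92.6252444 ] [-1.88087031 -0.42196087 -3.3888927 ]
[array([257. ,  47.5]), array([257. , 117.5]), array([256.5, 188.5])]
L 0.0796 tilt 0.311 yaw -87.96 piv [ 0.5344 -0.0689  0.0533] r 0.1511 theta 0.264 knob [ 0.5416 -0.2714  0.1583] grasp [ 0.5392 -0.2639  0.1643] levelknob [ 0.5424 -0.2937] pin along 0.1407 lat 0.0011
pin pix [[257.72558093 126.62871066]]
```

Request:
{"op": "drive_tool", "data": {
  "plan": [
    {"dx": -0.003,"dy": 0.001,"dz": 0.006,"roll": 0,"hand": 0.012},
    {"dx": -0.006,"dy": 0.001,"dz": 0.012,"roll": 0,"hand": 0.012},
    {"dx": -0.009,"dy": 0.001,"dz": 0.018,"roll": 0,"hand": 0.012},
    {"dx": -0.011,"dy": 0.001,"dz": 0.024,"roll": 0,"hand": 0.012},
    {"dx": -0.0125,"dy": 0.001,"dz": 0.029,"roll": 0,"hand": 0.012},
    {"dx": -0.0125,"dy": 0.001,"dz": 0.029,"roll": 0,"hand": 0.012},
    {"dx": -0.0125,"dy": 0.001,"dz": 0.029,"roll": 0,"hand": 0.012}
  ]
}}

```text
time: 32.02
ee_pos: [0.5412, -0.2762, 0.2898]
tcp_rot: [179.0, -0.8, 92.6]
wrist_force: [-2.6, -1.2, -2.8]
opening: 0.0262
```

```bash
python3 -c "
from st import *; st('w17.png')"
```

```text
0.026199566980994005 grasp [ 0.54383927 -0.27395374  0.13482232] [178.9972829   -0.78267231  92.58326425] [-2.596995   -1.21683753 -2.81702077]
[array([255.,  97.]), array([256. , 172.5])]
L 0.0399 tilt 0.175 yaw -86.94 piv [ 0.5321 -0.0647  0.0513] r 0.1519 theta 0.233 knob [ 0.5436 -0.2793  0.128 ] grasp [ 0.5413 -0.2761  0.1352] levelknob [ 0.5441 -0.2894] pin along 0.145 lat 0.0006
pin pix [[256.11084103 110.47043091]]
```

Request:
{"op": "drive_tool", "data": {
  "plan": [
    {"dx": -0.002,"dy": 0,"dz": 0,"roll": 0,"hand": 0.012},
    {"dx": -0.0045,"dy": 0,"dz": 0,"roll": 0,"hand": 0.012},
    {"dx": -0.0045,"dy": 0,"dz": 0,"roll": 0,"hand": 0.012},
    {"dx": -0.0065,"dy": 0,"dz": 0.005,"roll": 0,"hand": 0.012},
    {"dx": -0.009,"dy": 0,"dz": 0.01,"roll": 0,"hand": 0.012},
    {"dx": -0.011,"dy": 0,"dz": 0.016,"roll": 0,"hand": 0.012},
    {"dx": -0.013,"dy": 0,"dz": 0.022,"roll": 0,"hand": 0.012},
    {"dx": -0.015,"dy": 0,"dz": 0.028,"roll": 0,"hand": 0.012},
    {"dx": -0.0165,"dy": 0,"dz": 0.034,"roll": 0,"hand": 0.012},
    {"dx": -0.0165,"dy": 0,"dz": 0.037,"roll": 0,"hand": 0.012},
    {"dx": -0.0165,"dy": 0,"dz": 0.037,"roll": 0,"hand": 0.012}
  ]
}}

```text
time: 32.98
ee_pos: [0.5426, -0.2921, 0.2521]
tcp_rot: [179.0, -0.8, 92.6]
wrist_force: [-3.2, 0.3, 0.2]
opening: 0.0265
```

```bash
python3 -c "
from st import *; st('w18.png')"
```

```text
0.026453844152560912 grasp [ 0.54516329 -0.28989377  0.09716622] [179.01153358  -0.78011792  92.58324423] [-3.23747542  0.25965722  0.22145689]
[array([256.,  73.]), array([256.5, 154.5])]
L 0.0393 tilt -0.009 yaw -87.24 piv [ 0.534  -0.0664  0.0541] r 0.1507 theta 0.248 knob [ 0.5448 -0.2915  0.0901] grasp [ 0.5427 -0.292   0.0977] levelknob [ 0.5448 -0.2912] pin along 0.1432 lat -0.0005
pin pix [[255.25311775  79.61462231]]
```

View pics/w18.png

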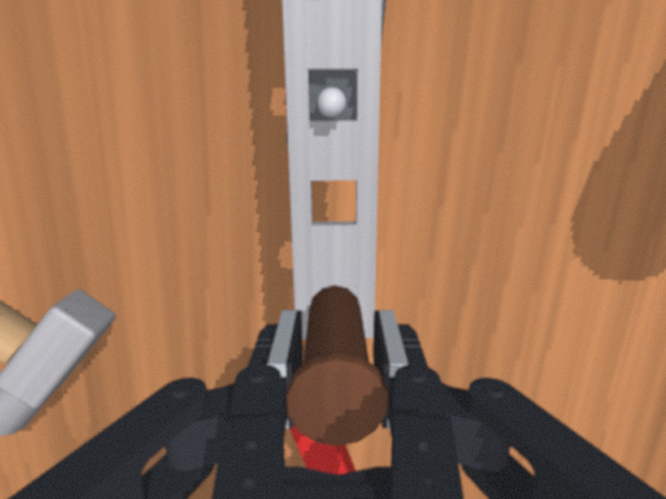

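The middle hole is down over the pin at (332,102), with the bar level and the force near zero. Release and retreat.

Request:
{"op": "drive_tool", "data": {
  "plan": [
    {"dx": 0,"dy": 0,"dz": 0,"roll": 0,"hand": 0.085},
    {"dx": 0,"dy": 0,"dz": 0,"roll": 0,"hand": 0.085},
    {"dx": 0,"dy": 0,"dz": 0,"roll": 0,"hand": 0.085},
    {"dx": 0,"dy": 0,"dz": 0,"roll": 0,"hand": 0.085},
    {"dx": 0,"dy": 0,"dz": 0,"roll": 0,"hand": 0.085},
    {"dx": 0,"dy": 0,"dz": -0.03,"roll": 0,"hand": 0.085},
    {"dx": 0,"dy": 0,"dz": -0.06,"roll": 0,"hand": 0.085},
    {"dx": 0,"dy": 0,"dz": -0.1,"roll": 0,"hand": 0.085},
    {"dx": 0,"dy": 0,"dz": -0.14,"roll": 0,"hand": 0.085},
    {"dx": -0.05,"dy": -0.06,"dz": -0.14,"roll": 0,"hand": 0.085},
    {"dx": -0.1,"dy": -0.12,"dz": -0.14,"roll": 0,"hand": 0.085},
    {"dx": -0.1,"dy": -0.15,"dz": -0.14,"roll": 0,"hand": 0.085},
    {"dx": -0.1,"dy": -0.15,"dz": -0.14,"roll": 0,"hand": 0.085}
  ]
}}

```text
time: 34.12
ee_pos: [0.4062, -0.394, 0.3895]
tcp_rot: [178.9, -0.7, 92.6]
wrist_force: [0.9, -1.0, -1.0]
opening: 0.0853
```

```bash
python3 - <<'E'
from seat import *
o=bot.get_obs(); print(o["ee_pos"],o["wrist_force"],o["time"])
for n in("top","scene"):
    c=cam(n); seat(n,c); p=cloud(c)
    b=p[(p[...,0]>.49)&(p[...,0]<.58)&(p[...,1]<-.08)&(p[...,1]>-.27)&(p[...,2]>.045)&(p[...,2]<.085)]
    print(n,"bar z",b[:,2].mean(),"slope dz/dy",np.polyfit(b[:,1],b[:,2],1)[0],len(b))
    k=p[(np.hypot(p[...,0]-.545,p[...,1]+.292)<.03)&(p[...,2]>.11)&(p[...,2]<.13)]; print("cap",k.mean(0) if len(k) else None)
    save(c,n+"19.png",s=1.5)
E
```

```text
[ 0.4061697  -0.39396153  0.38954129] [ 0.92520274 -1.00306198 -0.97368758] 34.1167
top 3 256 x [-51.7  61.6] y [array([65.6, 85.5]), array([65. , 86.3]), array([64.9, 86.3])] z 0.0667 slope -0.01
   tip x 0.0939829450325254
top 1 243 x [-50.8  61.7] y [array([-33.1, -14.1]), array([-34.3, -14. ]), array([-33. , -13.5])] z 0.0669 slope -0.015
   tip x 0.093931600376094
top bar z 0.05513250323196405 slope dz/dy 0.008387387288007283 625
cap [ 0.54442986 -0.29153967  0.11780633]
scene 3 289 x [-49.5  61.4] y [array([62.6, 88.9]), array([62.5, 84.4]), array([62.1, 84.1])] z 0.0668 slope -0.007
   tip x 0.09037459005472878
scene 1 317 x [-50.1  60.5] y [array([-37.3, -16.1]), array([-36.9, -15.9]), array([-37.5, -15.1])] z 0.0667 slope -0.01
   tip x 0.08975834606235364
scene bar z 0.05475121148993328 slope dz/dy 0.011727356910766365 972
cap [ 0.54627204 -0.29165922  0.11773008]
```

View pics/scene19.png

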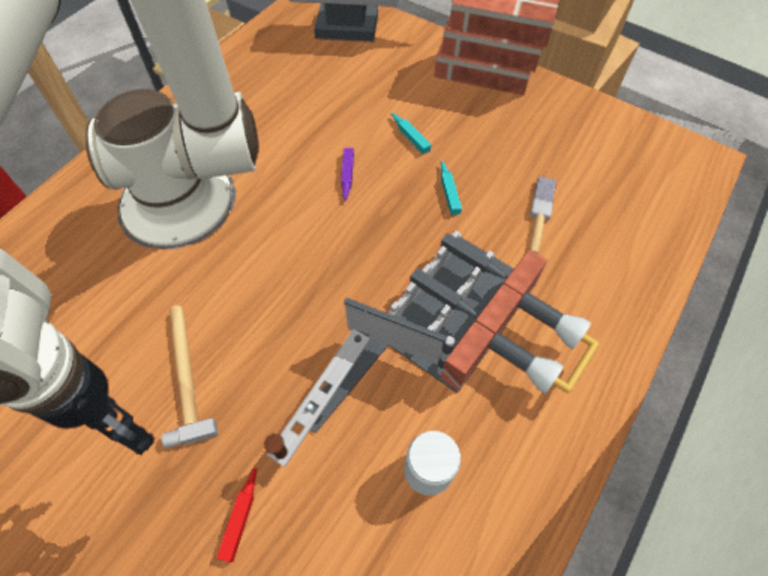

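The scene view shows the pin in the middle hole at (312,407), both blanks in the cradle, and everything else where it was. Handing in.

```bash
python3 -c "
from workcell import bot
print(bot.job_done())"
```

```text
the job is handed in; nothing more can be done
None
```

The hearth is ready, and I handed the job in at about 34 s of the 210 s allowed. No verdict was reported. I lifted the stay and opened the wing wide with the near hole on the pin. I then laid the only two dark blanks I found in cradle places 3 and 1, points to the back wall. Last, I brought the wing to half open with the middle hole on the pin.

**Last checks, gripper away:**
- **Stay:** the bar is level, with its top about 55 mm above the bench and slope about 0.01. The pin shows in the middle hole.
- **Blanks:** both tops are at about 67 mm, flat in the notches, with shanks centred to about 2 mm.
- **Other things:** the hammer, tin, brush and coloured look-alikes look where they were at the start.

**What disagreed:**
- **Tip position:** the cameras disagree by about 4 mm, putting the tips roughly 1 to 5 mm from the back wall. I aimed both blanks 2 mm towards the front for clearance.
- **Joint limit:** joint 6 reached its 180° limit while I carried the first blank, which tilted the tool about 4°. I turned the long way round and recovered it to about 1°.
- **Knob slip:** the knob slipped up to about 9 mm in the grip on each lift. I re-measured and corrected before lowering onto the pin.
- **Pressing force:** as I set the second blank down, the wrist read about 5 N of contact force. It seated cleanly on release.

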